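# Weigh turned blanks and load the tumbling tub

### The job

Working along the row from the robot's left to its right, let each turned blank rest on the empty pan of the balance until the beam settles: damp ones, heavier than the steel weight, go in the low drying tray, dry ones, lighter than it, in the deep plywood tumbling tub. Once all blanks are sorted, use the scoop, not the fingers, to move all six wooden balls from the grey bin into the tub, then stand the scoop back in the bin. Leave the mug, the carved figure and the jar alone.

Things in the scene. Friction and masses are not known exactly. Their poses are not given: they have to be found in the camera images.
- blank1: Turned wooden blank, the first (leftmost seen from the robot) of up to four in a row across the bench in front of the robot (some may be absent, the order stays), spaced about 85 mm: an upright cylinder 54 mm in diameter, 55 mm tall, with a shallow groove. Origin at the centre of its underside, z up along its axis. All look alike; each weighs somewhere between 55 and 145 g.
- blank2: Turned wooden blank, the second of up to four in a row across the bench in front of the robot (some may be absent, the order stays), spaced about 85 mm: an upright cylinder 54 mm in diameter, 55 mm tall, with a shallow groove. Origin at the centre of its underside, z up along its axis. All look alike; each weighs somewhere between 55 and 145 g.
- blank3: Turned wooden blank, the third of up to four in a row across the bench in front of the robot (some may be absent, the order stays), spaced about 85 mm: an upright cylinder 54 mm in diameter, 55 mm tall, with a shallow groove. Origin at the centre of its underside, z up along its axis. All look alike; each weighs somewhere between 55 and 145 g.
- blank4: Turned wooden blank, the fourth (rightmost) of up to four in a row across the bench in front of the robot (some may be absent, the order stays), spaced about 85 mm: an upright cylinder 54 mm in diameter, 55 mm tall, with a shallow groove. Origin at the centre of its underside, z up along its axis. All look alike; each weighs somewhere between 55 and 145 g.
- ball1: Plain, slippery waxed wooden ball, 22 mm in diameter, 10 g, one of six alike in the grey bin. Origin at its centre.
- ball2: Plain, slippery waxed wooden ball, 22 mm in diameter, 10 g, one of six alike in the grey bin. Origin at its centre.
- ball3: Plain, slippery waxed wooden ball, 22 mm in diameter, 10 g, one of six alike in the grey bin. Origin at its centre.
- ball4: Plain, slippery waxed wooden ball, 22 mm in diameter, 10 g, one of six alike in the grey bin. Origin at its centre.
- ball5: Plain, slippery waxed wooden ball, 22 mm in diameter, 10 g, one of six alike in the grey bin. Origin at its centre.
- ball6: Plain, slippery waxed wooden ball, 22 mm in diameter, 10 g, one of six alike in the grey bin. Origin at its centre.
- beam (a joint): Tilt of the balance beam (rad): 0 level, + when the load pan is the higher, stops at +-0.15 (rests at +0.15 unloaded). Spring-centred, settles in 1 to 2 s: 10 g of difference tilts it about 0.055, 27 g or more reaches the stop. Where on the pan the load stands does not matter. Beam 62 mm above the bench, arms 115 mm, green base 90 x 250 mm.
- pan_top (a point): Centre of the upper face of the load pan, the empty one, on the robot's left (+y) side of the balance: a flat brass disc 110 mm in diameter, without rim, 100 mm above the bench when level; it rises and falls up to 17 mm with the beam but stays level.
- refpan_top (a point): Centre of the upper face of the other pan (+-17 mm likewise), 230 mm from the load pan; the 100 g steel weight, 44 mm tall, is fixed on it.
- tub: Tumbling tub: square open plywood box, 210 x 210 mm outside, 70 mm tall, walls and floor 5 mm thick, fixed to the bench. Origin at the centre of its underside, x and y along its walls, z up. To the left or to the right of the row.
- tray: Drying tray: square dark wooden tray, 210 x 210 mm outside, only 20 mm tall, walls and floor 5 mm thick, fixed. Origin at the centre of its underside, x and y along its walls. On the other side of the row from the tub.
- bin: Grey ball bin of smooth plastic, 210 mm (x, away from the robot) by 94 mm (y) outside, 45 mm tall, walls and floor 5 mm thick (inside 200 x 84 mm), fixed. Origin at the centre of its underside, z up.
- scoop: Aluminium scoop, 0.12 kg, standing at the bin's near end. Origin under the middle of its floor, x towards its open front (away from the robot), z up. Floor 70 (x) by 76 mm (y), 2 mm thick; back wall and, along the rear 45 mm, side walls 30 mm high, 3 mm thick. Upright wooden handle post 16 (x) by 24 mm (y), 27 mm behind the origin, top 90 mm above the underside: grip it from above.
- mug: Terracotta mug, 76 mm in diameter, 90 mm tall; leave it alone. Origin at the centre of its underside.
- figure: Carved wooden figure, 60 mm wide, 118 mm tall; leave it alone. Origin at the centre of its underside.
- jar: Clear jar with a red lid, 70 mm in diameter, 90 mm tall; leave it alone. Origin at the centre of its underside.
Mind the look-alikes: they are no part of the job. What is shaped like the blank4 but purple, turquoise or yellow is not meant.

How it is judged:
By the outcome, as a careful person would: the job done as asked, in the order asked, and still so for the second after the job is handed in, with the robot touching nothing.
Of blank1, blank2, blank3, blank4 only 2 to 4 are there at a start; the rules pass over those that are not, and their reading is None.
At some moment in a run one of blank1, blank2, blank3, blank4 may be knocked a few centimetres aside while the robot is not near it.
It also fails if it takes over 210 s, if anything falls off the work surface, if the arm or the gripper's body presses on something with over 40 N, if the wrist force passes 120 N, or if a joint passes its speed limit or range.

### The arm

A 6-joint arm with a two-finger parallel gripper is mounted at the origin on the work surface. World frame = base frame: x ahead of the robot, y to its left, z up, the work surface at z = 0. Lengths are in m, angles in rad, forces in N, time in s.
With the tool pointing down it reaches from about 0.25 to 0.775 m from the base axis. Payload 4 kg.
Tool frame: the origin (TCP) lies at the very end of the fingers, on their centre line; the grasp point (between the pads) lies 19 mm behind it; x points along the fingers, z is the direction in which the jaws open and shut, and the axes are right-handed (so a half turn about x gives the same grasp; the last joint's range is limited). The gripper opens to 94 mm and grips with 3 to 60 N. Pads are 16 mm wide; open, the fingers measure 119 mm over their backs; the gripper's body (75 mm by 177 mm) begins 78 mm behind the grasp point.
Start: joints at [-1.233, 0.087, 1.371, -0, 1.684, -0.103], TCP at [0.235, -0.497, 0.206] pointing down, gripper open.
Joint ranges: [-3.1, 3.1], [-0.76, 2.03], [0.27, 2.55], [-1.08, 4.22], [0.17, 2.65], [-2.57, 2.57]. Speed limits (rad/s): [2.79, 2.79, 3.14, 3.14, 3.14, 3.14].

### API

Orientations are given as a 3x3 rotation matrix whose columns are the frame's x, y, z axes.
In Python, from cell import bot, capture gives the robot as it stands. The module is installed in compiled form; this text tells all that it offers.
- The arm moves only by the shell command python3 -m inch 'ROWS' [FORCE]. ROWS is JSON, one flat list of numbers, 7 for each row, row after row: the shift along the world's x, y, z normalised to -1 to 1, where 1 is 400 mm, then the turn, a rotation vector about the world's x, y, z normalised to -1 to 1, where 1 is 1.5 rad, then the opening, from 0 (shut) to 1 (fully open). In form: [tx, ty, tz, wx, wy, wz, fingers, tx, ty, tz, wx, wy, wz, fingers, ...]. A call has 1 to 8 rows; each row is the pose to reach, as a shift and turn from the pose commanded when the call began; what a row does not reach only later rows make up. A row lasts 1/10 s, in which the tool goes at most 50 mm and 8.59 degrees, less where a joint would pass 70% of its speed; a pose out of reach is approached as far as the arm can. A call with a number of a shift or a turn outside -1 to 1 is refused whole. A call with a gripper value outside its range is refused whole. The fingers move at their own pace and stop on an object; FORCE is the grip in N (left out, the last holds). Time passes only in rows, so rows that repeat a pose let the fingers close. It gives the time, the measured TCP pose, the force and the opening at its end, in the units of the state.
- bot.state(): the state, without advancing time (a new reading comes with each control period).
- capture(name): name is "scene" or "top"; returns a dict with "img" (480x640x3 uint8, red, green, blue), "fx", "fy", "cx", "cy" (pixels), "k1" (the pictures are not rectified: a ray, as slopes to the right and down, at radius r is drawn at 1 + k1 r^2 times it, then the intrinsics apply), "cam_to_world" (4x4, takes a point from camera to world coordinates). Camera axes: x right, y down, z forward; pixel columns grow to the right and rows downward; lengths in m; the calibration is good to about 2 mm. A picture is of the moment at which its call begins. There is no depth.
- bot.sign_off(): hands the job in, once; it reports no verdict.
The state is a dict: "time": time; "joints": joint angles; "joint_velocities": joint speeds; "joint_efforts": joint torques, N m; "tool_pos": TCP position; "tool_rot": TCP orientation; "force": force on the tool from outside, world axes, zero at the start; "moment": the same for the moment, N m; "grip_width": finger opening in m.
Only numpy, scipy, OpenCV 4.12 (cv2) and the standard library are available. Lean on these libraries where they do the work, as an engineer would, in place of code of your own. Each camera call takes 0.05 s, during which the arm holds its last target. There are 200 camera calls.

## Working session

There is one attempt and no reset: what is moved stays moved. The work goes in short steps, Python scripts to look and compute and a shell command to move; the robot and the scene stay as the last step left them, time stands still between calls to the robot, and variables do not carry over. Pictures are saved under pics/ and viewed, about 12 in all and at most 16, crops included, and the job is handed in when it is done.

```bash
mkdir -p pics; cat > h.py <<'E'
import numpy as np, cv2
from cell import bot, capture
def snap(n,f=None):
    c=capture(n)
    if f: cv2.imwrite('pics/'+f,c['img'][:,:,::-1])
    return c
def ray(c,u,v):
    x,y=(u-c['cx'])/c['fx'],(v-c['cy'])/c['fy']
    a,b=x,y
    for _ in range(20):
        s=1+c['k1']*(a*a+b*b); a,b=x/s,y/s
    T=np.array(c['cam_to_world']); return T[:3,3],T[:3,:3]@np.array([a,b,1.])
def onz(c,u,v,z):
    o,d=ray(c,u,v); return o+d*(z-o[2])/d[2]
def proj(c,p):
    T=np.array(c['cam_to_world']); q=T[:3,:3].T@(np.array(p)-T[:3,3]); a,b=q[:2]/q[2]
    s=1+c['k1']*(a*a+b*b); return c['cx']+c['fx']*a*s,c['cy']+c['fy']*b*s
E
python3 - <<'E'
from h import *
for n in ('scene','top'):
    c=snap(n,n+'1.png'); print(n,c['fx'],c['cx'],c['cy'],c['k1'],np.round(c['cam_to_world'],3).tolist())
s=bot.state(); print(s)
E
```

```text
scene 456.0427464955345 322.94827421242303 227.1121296513793 -0.015444300684090948 [[-0.703, 0.61, -0.367, 1.053], [0.712, 0.609, -0.35, 0.361], [0.01, -0.508, -0.862, 1.207], [0.0, 0.0, 0.0, 1.0]]
top 600.9406448885995 317.2462278237718 244.67715821606225 -0.005991821565670126 [[0.029, -0.984, 0.176, 0.367], [-0.999, -0.033, -0.017, -0.059], [0.023, -0.175, -0.984, 1.323], [0.0, 0.0, 0.0, 1.0]]
{'time': 0.1, 'joints': array([-1.23308919e+00,  8.78624097e-02,  1.37211446e+00, -2.14575453e-05,
        1.68357778e+00, -1.03106827e-01]), 'joint_velocities': array([ 0.00157123, -0.00157185, -0.00375256,  0.00137548, -0.00150896,
       -0.00074652]), 'joint_efforts': array([ 2.04893986e-03, -3.41253233e+01, -3.03301048e+01,  7.20602763e-02,
        3.03718122e-02, -9.37126038e-05]), 'tool_pos': array([ 0.23449219, -0.49695916,  0.20442567]), 'tool_rot': array([[-6.70174035e-04,  9.04405746e-01,  4.26672940e-01],
       [ 1.84411069e-03,  4.26673428e-01, -9.04403884e-01],
       [-9.99998075e-01,  1.80724128e-04, -1.95376975e-03]]), 'force': array([-0.69026352, -0.50828831, -0.31755241]), 'moment': array([-0.04528458,  0.01052926,  0.00401584]), 'grip_width': 0.09378620427981513}
```

View pics/scene1.png

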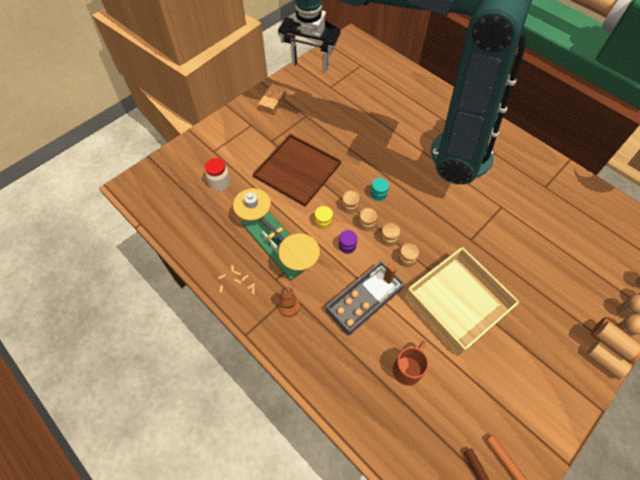

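View pics/top1.png

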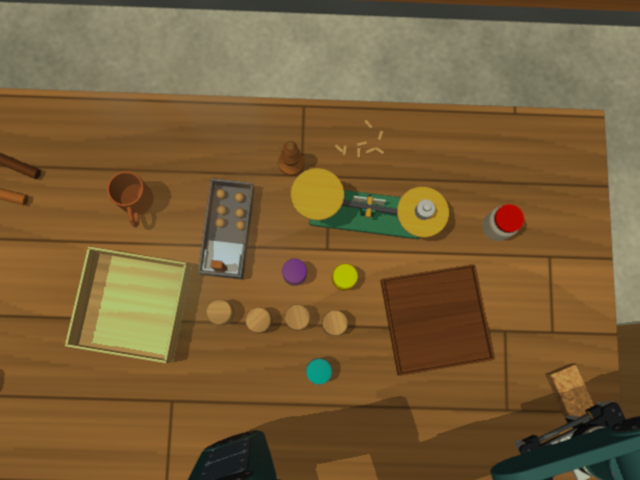

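Top view: blanks at (219,312), (258,320), (297,317) and (335,322). blank1 is the leftmost of these (+y). Possible mix-ups: purple (294,271), yellow (345,277), turquoise (319,371). The tub is at (127,305), the tray at (437,320), the bin with the scoop at (228,230), and the load pan at (318,194). The figure at (291,158) stands close to the load pan.

```bash
cat >> h.py <<'E'
def circles(c,x0,y0,x1,y1,r0,r1,p2=12,md=20):
    g=cv2.cvtColor(c['img'],cv2.COLOR_RGB2GRAY)[y0:y1,x0:x1]
    g=cv2.resize(g,None,fx=4,fy=4,interpolation=cv2.INTER_CUBIC)
    k=cv2.HoughCircles(g,cv2.HOUGH_GRADIENT,1,md*4,param1=80,param2=p2,minRadius=r0*4,maxRadius=r1*4)
    return [] if k is None else [(a/4+x0-.375,b/4+y0-.375,r/4) for a,b,r in k[0]]
E
python3 - <<'E'
from h import *
c=snap('top')
for u,v,r in circles(c,195,290,360,345,10,15,15,25): print('blank',round(u),round(v),round(r,1),onz(c,u,v,.055)[:2].round(3))
for u,v,r in circles(c,270,150,470,250,22,32,20,60): print('pan',round(u),round(v),round(r,1),onz(c,u,v,.117 if u<370 else .083)[:2].round(3))
for n,z,P in [('tub',.07,[(89,249),(187,262),(168,361),(67,347)]),('tray',.02,[(381,280),(474,266),(493,358),(399,374)]),('bin',.045,[(212,181),(254,184),(243,278),(201,275)])]:
    q=np.array([onz(c,u,v,z)[:2] for u,v in P]); print(n,q.mean(0).round(3),q.round(3).tolist())
for n,u,v,z in [('purple',294,271,.055),('yellow',345,277,.055),('turq',319,371,.055),('handle',217,265,.09),('figure',291,147,.118),('mug',126,188,.09)]: print(n,onz(c,u,v,z).round(3))
im=c['img'][170:340,190:360]; cv2.imwrite('pics/crop1.png',cv2.resize(im,None,fx=3.5,fy=3.5,interpolation=cv2.INTER_CUBIC)[:,:,::-1])
E
```

```text
blank 258 320 12.2 [0.431 0.038]
blank 335 322 12.0 [ 0.43  -0.124]
blank 297 318 11.2 [ 0.436 -0.044]
blank 220 310 11.0 [0.447 0.119]
pan 318 194 25.8 [ 0.69  -0.078]
pan 423 212 25.0 [ 0.667 -0.304]
tub [0.454 0.307] [[0.566, 0.397], [0.545, 0.191], [0.341, 0.216], [0.362, 0.423]]
tray [ 0.446 -0.346] [[0.527, -0.224], [0.564, -0.429], [0.366, -0.467], [0.327, -0.264]]
bin [0.624 0.113] [[0.73, 0.153], [0.726, 0.061], [0.518, 0.075], [0.522, 0.164]]
purple [ 0.536 -0.034  0.055]
yellow [ 0.526 -0.143  0.055]
turq [ 0.329 -0.093  0.055]
handle [0.538 0.125 0.09 ]
figure [ 0.789 -0.019  0.118]
mug [0.695 0.325 0.09 ]
```

View pics/crop1.png

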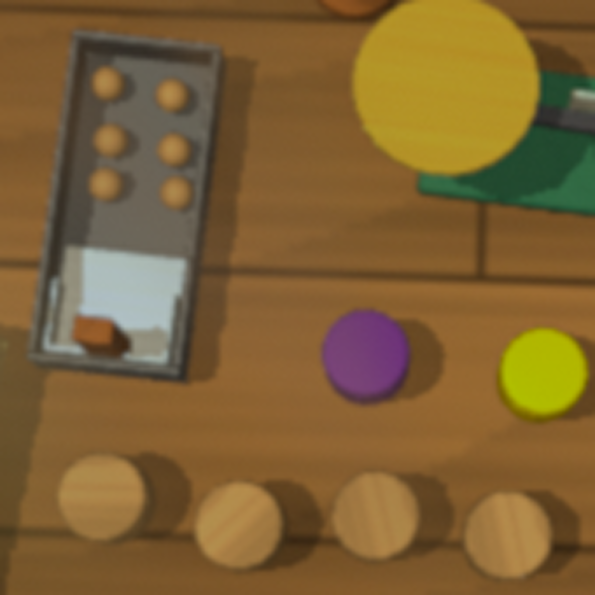

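```bash
python3 -m inch '[0.25,0.875,0,0,0,0.753,0.75, 0.25,0.875,0,0,0,0.753,0.75, 0.25,0.875,0,0,0,0.753,0.75, 0.25,0.875,0,0,0,0.753,0.75, 0.25,0.875,0,0,0,0.753,0.75, 0.25,0.875,0,0,0,0.753,0.75, 0.25,0.875,0,0,0,0.753,0.75, 0.25,0.875,0,0,0,0.753,0.75]' 20
python3 -m inch '[0.27,0.6675,0,0,0,0,0.75, 0.27,0.6675,0,0,0,0,0.75, 0.27,0.6675,0,0,0,0,0.75, 0.27,0.6675,0,0,0,0,0.75, 0.27,0.6675,0,0,0,0,0.75, 0.27,0.6675,0,0,0,0,0.75, 0.27,0.6675,0,0,0,0,0.75, 0.27,0.6675,0,0,0,0,0.75]'
python3 - <<'E'
from h import *
s=bot.state(); print(s['time'],s['tool_pos'].round(4),s['tool_rot'].round(3).tolist(),s['joints'].round(3),s['grip_width'])
c=snap('scene')
hsv=cv2.cvtColor(c['img'],cv2.COLOR_RGB2HSV)
print(hsv[255,300],hsv[206,243],hsv[206,268])
E
```

```text
time: 0.95
tool_pos: [0.335, -0.1436, 0.2056]
tool_rot: [[0.001, -0.009, 1.0], [0.001, 1.0, 0.009], [-1.0, 0.001, 0.001]]
force: [-0.5, -0.8, -0.4]
grip_width: 0.0704
time: 1.75
tool_pos: [0.4423, 0.1198, 0.2049]
tool_rot: [[-0.001, -0.001, 1.0], [-0.001, 1.0, 0.001], [-1.0, -0.001, -0.001]]
force: [-0.3, -1.2, 0.1]
grip_width: 0.0704
1.75 [0.4423 0.1198 0.2049] [[-0.001, -0.001, 1.0], [-0.001, 1.0, 0.001], [-1.0, -0.001, -0.001]] [ 1.410e-01 -1.180e-01  1.574e+00 -1.000e-03  1.687e+00  1.400e-01] 0.07038252104382306
[ 23 149 245] [ 22 161 245] [ 23 154 245]
```

```bash
cat >> h.py <<'E'
def beam(c,pr=True):
    hsv=cv2.cvtColor(c['img'],cv2.COLOR_RGB2HSV)
    out=[]
    for n,(x0,y0,x1,y1) in dict(ref=(222,180,284,228),load=(268,225,330,280)).items():
        m=cv2.inRange(hsv[y0:y1,x0:x1],(19,110,150),(27,255,255))
        cs,_=cv2.findContours(m,cv2.RETR_EXTERNAL,cv2.CHAIN_APPROX_NONE)
        k=max(cs,key=cv2.contourArea); h=cv2.convexHull(k); e=cv2.fitEllipse(h)
        out.append((n,np.round([e[0][0]+x0,e[0][1]+y0,*e[1]],2)))
    print(out)
E
python3 -m inch '[0,0,-0.4575,0,0,0,0.75, 0,0,-0.4575,0,0,0,0.75, 0,0,-0.4575,0,0,0,0.75, 0,0,-0.4575,0,0,0,0.75, 0,0,-0.4575,0,0,0,0.75, 0,0,-0.4575,0,0,0,0.4, 0,0,-0.4575,0,0,0,0.4, 0,0,-0.4575,0,0,0,0.4]' 20
python3 -m inch '[0,0,0,0,0,0,0.4, 0,0,0.5,0,0,0,0.4, 0,0,0.5,0,0,0,0.4, 0,0,0.5,0,0,0,0.4, 0,0,0.5,0,0,0,0.4, 0,0,0.5,0,0,0,0.4, 0,0,0.5,0,0,0,0.4]'
python3 - <<'E'
from h import *
c=snap('scene'); beam(c)
for z in (.083,.1,.117): print(z,np.round(proj(c,[.667,-.304,z]),2),np.round(proj(c,[.69,-.078,z]),2))
E
```

```text
time: 2.6
tool_pos: [0.445, 0.1194, 0.0255]
tool_rot: [[0.006, 0.001, 1.0], [0.0, 1.0, -0.001], [-1.0, 0.0, 0.006]]
force: [-0.8, -1.0, 2.7]
grip_width: 0.0532
time: 3.3
tool_pos: [0.4434, 0.1198, 0.2244]
tool_rot: [[0.004, 0.0, 1.0], [0.001, 1.0, -0.0], [-1.0, 0.001, 0.004]]
force: [1.0, 0.4, -2.6]
grip_width: 0.0538
[('ref', array([251.59, 203.98,  31.55,  36.93])), ('load', array([298.43, 251.34,  36.68,  41.  ]))]
0.083 [250.58 203.27] [298.02 256.65]
0.1 [249.84 200.05] [297.79 253.83]
0.117 [249.08 196.75] [297.55 250.94]
```

```bash
python3 -m inch '[0.59,-0.51,0,0,0,0,0.4, 0.59,-0.51,0,0,0,0,0.4, 0.59,-0.51,0,0,0,0,0.4, 0.59,-0.51,0,0,0,0,0.4, 0.59,-0.51,0,0,0,0,0.4, 0.59,-0.51,0,0,0,0,0.4, 0.59,-0.51,0,0,0,0,0.4, 0.59,-0.51,0,0,0,0,0.4]'
python3 -m inch '[0,0,-0.1,0,0,0,0.4, 0,0,-0.15,0,0,0,0.4, 0,0,-0.18,0,0,0,0.4, 0,0,-0.2,0,0,0,0.4, 0,0,-0.2,0,0,0,0.4, 0,0,-0.2,0,0,0,0.4]'
python3 - <<'E'
from h import *
c=snap('top'); beam(snap('scene','s2.png'))
im=c['img'][120:270,250:460]; cv2.imwrite('pics/t2.png',cv2.resize(im,None,fx=3,fy=3)[:,:,::-1])
E
```

```text
time: 4.15
tool_pos: [0.6783, -0.0862, 0.2166]
tool_rot: [[-0.008, 0.003, 1.0], [0.002, 1.0, -0.003], [-1.0, 0.002, -0.008]]
force: [-0.6, -0.4, -1.3]
grip_width: 0.0537
time: 4.75
tool_pos: [0.679, -0.0842, 0.144]
tool_rot: [[0.002, 0.0, 1.0], [-0.0, 1.0, -0.0], [-1.0, -0.0, 0.002]]
force: [-0.3, -0.5, -0.6]
grip_width: 0.0536
[('ref', array([246.3 , 195.53,  11.44,  30.37])), ('load', array([298.94, 251.93,  35.58,  40.75]))]
```

View pics/s2.png

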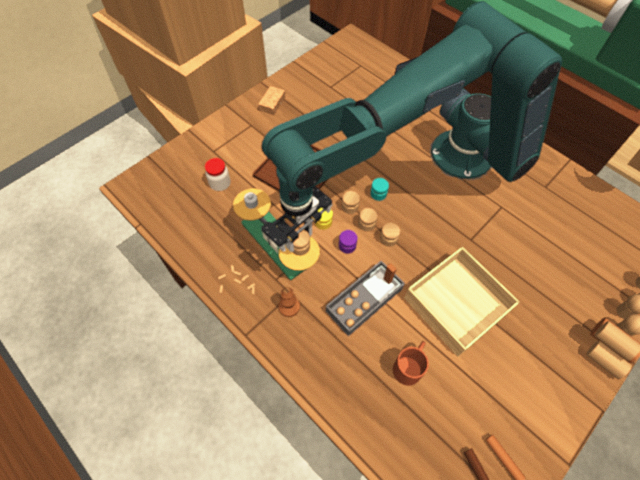

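```bash
python3 -m inch '[0,0,-0.004,0,0,0,0.4, 0,0,-0.004,0,0,0,0.68, 0,0,-0.004,0,0,0,0.68, 0,0,-0.004,0,0,0,0.68, 0,0,0.12,0,0,0,0.68, 0,0,0.245,0,0,0,0.68, -0.2,0.1,0.245,0,0,0,0.68, -0.2,0.1,0.245,0,0,0,0.68]' 
python3 -m inch '[0,0,0,0,0,0,0.68, 0,0,0,0,0,0,0.68, 0,0,0,0,0,0,0.68, 0,0,0,0,0,0,0.68, 0,0,0,0,0,0,0.68, 0,0,0,0,0,0,0.68, 0,0,0,0,0,0,0.68, 0,0,0,0,0,0,0.68]'
sed -i 's/(19,110,150)/(19,110,90)/' h.py
python3 -c "
from h import *
beam(snap('scene'))"
python3 -m inch '[0,0,0,0,0,0,0.68, 0,0,0,0,0,0,0.68, 0,0,0,0,0,0,0.68, 0,0,0,0,0,0,0.68, 0,0,0,0,0,0,0.68, 0,0,0,0,0,0,0.68, 0,0,0,0,0,0,0.68, 0,0,0,0,0,0,0.68]'
python3 -c "
from h import *
c=snap('scene');beam(c)
im=c['img'][170:320,200:420]; cv2.imwrite('pics/s3.png',cv2.resize(im,None,fx=3,fy=3,interpolation=cv2.INTER_CUBIC)[:,:,::-1])"
```

```text
time: 5.65
tool_pos: [0.6001, -0.0445, 0.2439]
tool_rot: [[0.007, 0.001, 1.0], [-0.001, 1.0, -0.001], [-1.0, -0.001, 0.007]]
force: [-0.0, -0.3, -0.2]
grip_width: 0.0644
time: 6.45
tool_pos: [0.5988, -0.0445, 0.2404]
tool_rot: [[-0.0, 0.001, 1.0], [0.0, 1.0, -0.001], [-1.0, 0.0, -0.0]]
force: [-0.0, 0.3, -0.8]
grip_width: 0.0637
[('ref', array([249.83, 197.65,  31.72,  37.29])), ('load', array([298.75, 257.26,  36.05,  40.34]))]
time: 7.3
tool_pos: [0.5987, -0.0444, 0.2405]
tool_rot: [[0.0, 0.001, 1.0], [0.0, 1.0, -0.001], [-1.0, 0.0, 0.0]]
force: [0.6, 0.6, -0.3]
grip_width: 0.0642
[('ref', array([249.26, 197.41,  31.5 ,  36.15])), ('load', array([298.74, 257.29,  36.12,  40.34]))]
```

View pics/s3.png

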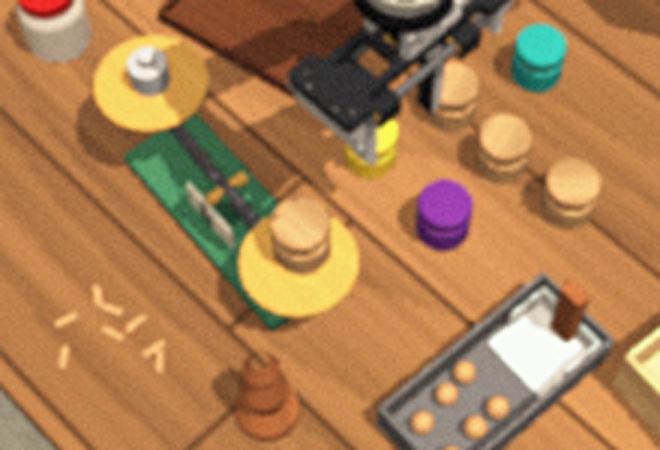

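Blank1 pulled the load pan down to its stop (load pan v 251 to 257, ref pan v 204 to 197), and two readings 0.8 s apart agree. It is damp, so it goes in the tray.

```bash
python3 -m inch '[0.1,-0.05,0,0,0,0,0.68, 0.2,-0.1,0,0,0,0,0.68, 0.2,-0.1,-0.1,0,0,0,0.68, 0.2,-0.1,-0.2,0,0,0,0.68, 0.2,-0.1,-0.29,0,0,0,0.68, 0.2,-0.1,-0.33,0,0,0,0.68, 0.2,-0.1,-0.33,0,0,0,0.68, 0.2,-0.1,-0.33,0,0,0,0.4]'
python3 -m inch '[0,0,0,0,0,0,0.4, 0,0,0,0,0,0,0.4, 0,0,0.05,0,0,0,0.4, 0,0,0.15,0,0,0,0.4, 0,0,0.3,0,0,0,0.4, 0,0,0.3,0,0,0,0.4]'
python3 -m inch '[-0.4525,-0.7425,0,0,0,0,0.4, -0.4525,-0.7425,0,0,0,0,0.4, -0.4525,-0.7425,0,0,0,0,0.4, -0.4525,-0.7425,0,0,0,0,0.4, -0.4525,-0.7425,0,0,0,0,0.4, -0.4525,-0.7425,0,0,0,0,0.4, -0.4525,-0.7425,0,0,0,0,0.4, -0.4525,-0.7425,0,0,0,0,0.4]'
python3 -c "
from h import *
s=bot.state();print(s['tool_pos'].round(3),s['grip_width'])
c=snap('top','t4.png')
for u,v,r in circles(c,195,290,360,345,10,15,15,25): print('blank',round(u),round(v),round(r,1),onz(c,u,v,.055)[:2].round(3))
"
```

```text
time: 8.15
tool_pos: [0.6794, -0.0846, 0.1103]
tool_rot: [[0.002, 0.0, 1.0], [-0.0, 1.0, -0.0], [-1.0, -0.0, 0.002]]
force: [0.2, -0.0, 0.2]
grip_width: 0.0588
time: 8.75
tool_pos: [0.6813, -0.0849, 0.2384]
tool_rot: [[0.015, 0.0, 1.0], [-0.003, 1.0, -0.0], [-1.0, -0.003, 0.015]]
force: [-0.2, 0.4, 1.0]
grip_width: 0.0536
time: 9.55
tool_pos: [0.4938, -0.3868, 0.228]
tool_rot: [[-0.002, 0.009, 1.0], [-0.002, 1.0, -0.009], [-1.0, -0.002, -0.002]]
force: [2.0, 0.2, -1.5]
grip_width: 0.0537
[ 0.494 -0.387  0.228] 0.05369719129887041
blank 258 319 12.6 [0.432 0.039]
blank 334 322 12.5 [ 0.43  -0.123]
blank 297 316 12.5 [ 0.44  -0.043]
```

View pics/t4.png

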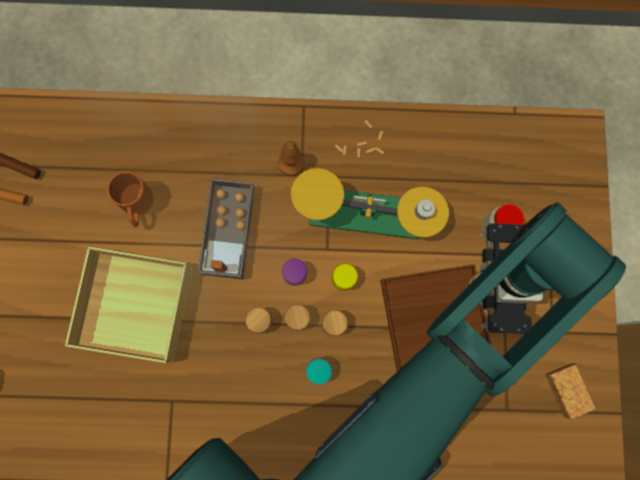

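```bash
python3 -m inch '[0,0,-0.12,0,0,0,0.4, 0,0,-0.24,0,0,0,0.4, 0,0,-0.36,0,0,0,0.4, 0,0,-0.45,0,0,0,0.4, 0,0,-0.4975,0,0,0,0.4, 0,0,-0.4975,0,0,0,0.4, 0,0,-0.4975,0,0,0,0.66, 0,0,-0.4975,0,0,0,0.66]'
python3 -m inch '[0,0,0,0,0,0,0.66, 0,0,0.05,0,0,0,0.66, 0,0,0.15,0,0,0,0.66, 0,0,0.27,0,0,0,0.66, 0,0.1,0.35,0,0,0,0.75, 0,0.2,0.35,0,0,0,0.75, -0.05,0.3,0.35,0,0,0,0.75]'
python3 -m inch '[-0.1175,0.7525,0,0,0,0,0.75, -0.1175,0.7525,0,0,0,0,0.75, -0.1175,0.7525,0,0,0,0,0.75, -0.1175,0.7525,0,0,0,0,0.75, -0.1175,0.7525,0,0,0,0,0.75, -0.1175,0.7525,0,0,0,0,0.75, -0.1175,0.7525,0,0,0,0,0.75, -0.1175,0.7525,0,0,0,0,0.75]'
python3 -c "
from h import *
c=snap('top')
im=c['img'][250:390,180:500]; cv2.imwrite('pics/t5.png',cv2.resize(im,None,fx=2.4,fy=2.4,interpolation=cv2.INTER_CUBIC)[:,:,::-1])"
```

```text
time: 10.4
tool_pos: [0.4988, -0.3808, 0.0302]
tool_rot: [[0.002, -0.001, 1.0], [-0.001, 1.0, 0.001], [-1.0, -0.001, 0.002]]
force: [1.0, -0.1, 0.5]
grip_width: 0.0616
time: 11.1
tool_pos: [0.4797, -0.2607, 0.1719]
tool_rot: [[0.005, -0.0, 1.0], [-0.002, 1.0, 0.0], [-1.0, -0.002, 0.005]]
force: [-0.9, 0.6, -0.4]
grip_width: 0.0706
time: 11.9
tool_pos: [0.4307, 0.0407, 0.1701]
tool_rot: [[0.002, -0.003, 1.0], [-0.001, 1.0, 0.003], [-1.0, -0.001, 0.002]]
force: [-0.4, -1.2, 0.3]
grip_width: 0.0703
```

View pics/t5.png

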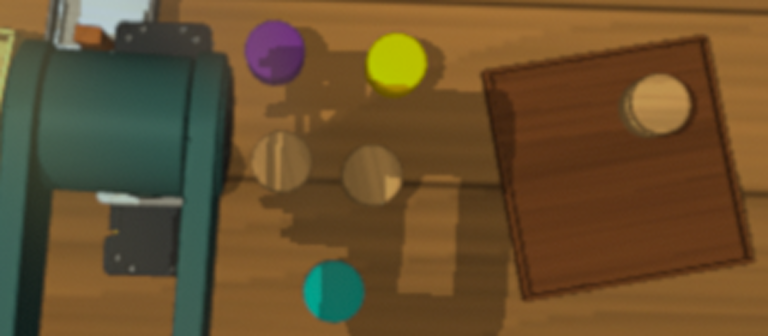

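```bash
python3 -m inch '[0,0,-0.12,0,0,0,0.75, 0,0,-0.24,0,0,0,0.75, 0,0,-0.3675,0,0,0,0.75, 0,0,-0.3675,0,0,0,0.75, 0,0,-0.3675,0,0,0,0.4, 0,0,-0.3675,0,0,0,0.4, 0,0,-0.3675,0,0,0,0.4, 0,0,-0.3675,0,0,0,0.4]'
python3 -m inch '[0,0,0.12,0,0,0,0.4, 0,0,0.24,0,0,0,0.4, 0,0,0.36,0,0,0,0.4, 0,0,0.5,0,0,0,0.4, 0,0,0.5,0,0,0,0.4]'
python3 -m inch '[0.62,-0.31,0,0,0,0,0.4, 0.62,-0.31,0,0,0,0,0.4, 0.62,-0.31,0,0,0,0,0.4, 0.62,-0.31,0,0,0,0,0.4, 0.62,-0.31,0,0,0,0,0.4, 0.62,-0.31,0,0,0,0,0.4, 0.62,-0.31,0,0,0,0,0.4, 0.62,-0.31,0,0,0,0,0.4]'
python3 -m inch '[0,0,-0.1,0,0,0,0.4, 0,0,-0.15,0,0,0,0.4, 0,0,-0.18,0,0,0,0.4, 0,0,-0.2,0,0,0,0.4, 0,0,-0.204,0,0,0,0.4, 0,0,-0.204,0,0,0,0.4, 0,0,-0.204,0,0,0,0.68, 0,0,-0.204,0,0,0,0.68]'
python3 -m inch '[0,0,0,0,0,0,0.68, 0,0,0.1,0,0,0,0.68, 0,0,0.2,0,0,0,0.68, 0,0,0.245,0,0,0,0.68, -0.2,0.1,0.245,0,0,0,0.68, -0.2,0.1,0.245,0,0,0,0.68]' 
python3 -m inch '[0,0,0,0,0,0,0.68, 0,0,0,0,0,0,0.68, 0,0,0,0,0,0,0.68, 0,0,0,0,0,0,0.68, 0,0,0,0,0,0,0.68, 0,0,0,0,0,0,0.68, 0,0,0,0,0,0,0.68, 0,0,0,0,0,0,0.68]'
python3 -m inch '[0,0,0,0,0,0,0.68, 0,0,0,0,0,0,0.68, 0,0,0,0,0,0,0.68, 0,0,0,0,0,0,0.68, 0,0,0,0,0,0,0.68, 0,0,0,0,0,0,0.68, 0,0,0,0,0,0,0.68, 0,0,0,0,0,0,0.68]'
python3 -c "
from h import *
c=snap('scene');beam(c)"
python3 -m inch '[0,0,0,0,0,0,0.68, 0,0,0,0,0,0,0.68, 0,0,0,0,0,0,0.68]'
python3 -c "
from h import *
c=snap('scene','s6.png');beam(c)"
```

```text
time: 12.75
tool_pos: [0.4335, 0.039, 0.0257]
tool_rot: [[0.007, 0.001, 1.0], [-0.001, 1.0, -0.001], [-1.0, -0.001, 0.007]]
force: [-1.1, -0.9, 4.8]
grip_width: 0.0535
time: 13.25
tool_pos: [0.4341, 0.0396, 0.2313]
tool_rot: [[0.016, 0.0, 1.0], [-0.0, 1.0, -0.0], [-1.0, -0.0, 0.016]]
force: [-0.4, -0.5, -1.4]
grip_width: 0.0536
time: 14.05
tool_pos: [0.6784, -0.0843, 0.221]
tool_rot: [[-0.003, 0.001, 1.0], [0.001, 1.0, -0.001], [-1.0, 0.001, -0.003]]
force: [-0.5, -0.6, -1.7]
grip_width: 0.0536
time: 14.85
tool_pos: [0.6795, -0.0846, 0.1427]
tool_rot: [[0.003, 0.001, 1.0], [-0.001, 1.0, -0.001], [-1.0, -0.001, 0.003]]
force: [-0.5, -0.2, 0.8]
grip_width: 0.0632
time: 15.45
tool_pos: [0.5987, -0.0443, 0.2389]
tool_rot: [[0.001, 0.001, 1.0], [0.0, 1.0, -0.001], [-1.0, 0.0, 0.001]]
force: [-0.3, -0.3, -0.1]
grip_width: 0.0639
time: 16.25
tool_pos: [0.5988, -0.0446, 0.2388]
tool_rot: [[-0.0, 0.001, 1.0], [-0.0, 1.0, -0.001], [-1.0, -0.0, -0.0]]
force: [0.5, 0.6, 0.1]
grip_width: 0.064
time: 17.05
tool_pos: [0.5987, -0.0444, 0.2389]
tool_rot: [[0.0, 0.0, 1.0], [0.0, 1.0, -0.0], [-1.0, 0.0, 0.0]]
force: [0.2, -0.1, -0.2]
grip_width: 0.064
[('ref', array([249.98, 197.54,  32.09,  37.66])), ('load', array([298.76, 257.74,  34.93,  40.66]))]
time: 17.4
tool_pos: [0.5987, -0.0445, 0.2389]
tool_rot: [[0.0, 0.001, 1.0], [-0.0, 1.0, -0.001], [-1.0, -0.0, 0.0]]
force: [0.2, -0.7, -0.4]
grip_width: 0.0643
[('ref', array([249.84, 197.6 ,  31.93,  37.28])), ('load', array([298.73, 257.42,  35.9 ,  40.37]))]
```

Blank2 also settled at the low stop, so it is damp and goes in the tray.

```bash
python3 -m inch '[0.1,-0.05,0,0,0,0,0.68, 0.2,-0.1,0,0,0,0,0.68, 0.2,-0.1,-0.1,0,0,0,0.68, 0.2,-0.1,-0.2,0,0,0,0.68, 0.2,-0.1,-0.29,0,0,0,0.68, 0.2,-0.1,-0.33,0,0,0,0.68, 0.2,-0.1,-0.33,0,0,0,0.68, 0.2,-0.1,-0.33,0,0,0,0.4]'
python3 -m inch '[0,0,0,0,0,0,0.4, 0,0,0,0,0,0,0.4, 0,0,0.05,0,0,0,0.4, 0,0,0.15,0,0,0,0.4, 0,0,0.3,0,0,0,0.4, 0,0,0.3,0,0,0,0.4]'
python3 -m inch '[-0.4925,-0.5225,0,0,0,0,0.4, -0.4925,-0.5225,0,0,0,0,0.4, -0.4925,-0.5225,0,0,0,0,0.4, -0.4925,-0.5225,0,0,0,0,0.4, -0.4925,-0.5225,0,0,0,0,0.4, -0.4925,-0.5225,0,0,0,0,0.4, -0.4925,-0.5225,0,0,0,0,0.4, -0.4925,-0.5225,0,0,0,0,0.4]'
python3 -m inch '[0,0,-0.12,0,0,0,0.4, 0,0,-0.24,0,0,0,0.4, 0,0,-0.36,0,0,0,0.4, 0,0,-0.45,0,0,0,0.4, 0,0,-0.49,0,0,0,0.4, 0,0,-0.49,0,0,0,0.4, 0,0,-0.49,0,0,0,0.66, 0,0,-0.49,0,0,0,0.66]'
python3 -m inch '[0,0,0,0,0,0,0.66, 0,0,0.05,0,0,0,0.66, 0,0,0.15,0,0,0,0.66, 0,0,0.27,0,0,0,0.66, 0,0,0.35,0,0,0,0.66, 0,0,0.35,0,0,0,0.75]'
python3 -c "
from h import *
c=snap('top')
for u,v,r in circles(c,220,290,360,345,10,15,15,25): print('blank',round(u),round(v),round(r,1),onz(c,u,v,.055)[:2].round(3))
im=c['img'][250:390,180:500]; cv2.imwrite('pics/t6.png',cv2.resize(im,None,fx=2.4,fy=2.4,interpolation=cv2.INTER_CUBIC)[:,:,::-1])"
```

```text
time: 18.25
tool_pos: [0.6795, -0.0845, 0.1087]
tool_rot: [[0.002, 0.0, 1.0], [-0.0, 1.0, -0.0], [-1.0, -0.0, 0.002]]
force: [-0.2, -0.4, 0.1]
grip_width: 0.059
time: 18.85
tool_pos: [0.6814, -0.0849, 0.2368]
tool_rot: [[0.015, 0.0, 1.0], [-0.003, 1.0, -0.0], [-1.0, -0.003, 0.015]]
force: [1.0, 0.5, 1.0]
grip_width: 0.0539
time: 19.65
tool_pos: [0.4813, -0.2939, 0.2271]
tool_rot: [[0.001, 0.002, 1.0], [0.0, 1.0, -0.002], [-1.0, 0.0, 0.001]]
force: [-0.6, 0.7, -1.2]
grip_width: 0.0533
time: 20.45
tool_pos: [0.483, -0.2929, 0.0316]
tool_rot: [[0.002, -0.001, 1.0], [-0.001, 1.0, 0.001], [-1.0, -0.001, 0.002]]
force: [0.4, -0.2, -0.2]
grip_width: 0.0614
time: 21.05
tool_pos: [0.4847, -0.2954, 0.1785]
tool_rot: [[0.011, 0.0, 1.0], [-0.008, 1.0, -0.0], [-1.0, -0.008, 0.011]]
force: [-0.6, 0.2, -0.3]
grip_width: 0.0671
blank 335 322 12.2 [ 0.43  -0.123]
blank 297 317 11.6 [ 0.438 -0.043]
```

View pics/t6.png

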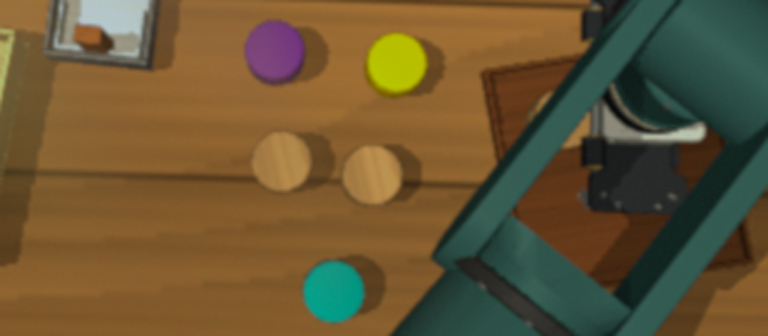

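```bash
python3 -m inch '[-0.11,0.626,0,0,0,0,0.75, -0.11,0.626,0,0,0,0,0.75, -0.11,0.626,0,0,0,0,0.75, -0.11,0.626,0,0,0,0,0.75, -0.11,0.626,0,0,0,0,0.75, -0.11,0.626,0,0,0,0,0.75, -0.11,0.626,0,0,0,0,0.75]'
python3 -m inch '[0,0,-0.12,0,0,0,0.75, 0,0,-0.24,0,0,0,0.75, 0,0,-0.371,0,0,0,0.75, 0,0,-0.371,0,0,0,0.75, 0,0,-0.371,0,0,0,0.4, 0,0,-0.371,0,0,0,0.4, 0,0,-0.371,0,0,0,0.4, 0,0,-0.371,0,0,0,0.4]'
python3 -m inch '[0,0,0.12,0,0,0,0.4, 0,0,0.24,0,0,0,0.4, 0,0,0.36,0,0,0,0.4, 0,0,0.5,0,0,0,0.4, 0,0,0.5,0,0,0,0.4]'
python3 -m inch '[0.6025,-0.104,0,0,0,0,0.4, 0.6025,-0.104,0,0,0,0,0.4, 0.6025,-0.104,0,0,0,0,0.4, 0.6025,-0.104,0,0,0,0,0.4, 0.6025,-0.104,0,0,0,0,0.4, 0.6025,-0.104,0,0,0,0,0.4, 0.6025,-0.104,0,0,0,0,0.4, 0.6025,-0.104,0,0,0,0,0.4]'
python3 -m inch '[0,0,-0.1,0,0,0,0.4, 0,0,-0.15,0,0,0,0.4, 0,0,-0.18,0,0,0,0.4, 0,0,-0.2,0,0,0,0.4, 0,0,-0.204,0,0,0,0.4, 0,0,-0.204,0,0,0,0.4, 0,0,-0.204,0,0,0,0.68, 0,0,-0.204,0,0,0,0.68]'
python3 -m inch '[0,0,0,0,0,0,0.68, 0,0,0.1,0,0,0,0.68, 0,0,0.2,0,0,0,0.68, 0,0,0.245,0,0,0,0.68, -0.2,0.1,0.245,0,0,0,0.68, -0.2,0.1,0.245,0,0,0,0.68]' 
python3 -m inch '[0,0,0,0,0,0,0.68, 0,0,0,0,0,0,0.68, 0,0,0,0,0,0,0.68, 0,0,0,0,0,0,0.68, 0,0,0,0,0,0,0.68, 0,0,0,0,0,0,0.68, 0,0,0,0,0,0,0.68, 0,0,0,0,0,0,0.68]'
python3 -m inch '[0,0,0,0,0,0,0.68, 0,0,0,0,0,0,0.68, 0,0,0,0,0,0,0.68, 0,0,0,0,0,0,0.68, 0,0,0,0,0,0,0.68, 0,0,0,0,0,0,0.68, 0,0,0,0,0,0,0.68, 0,0,0,0,0,0,0.68]'
python3 -c "
from h import *
c=snap('scene');beam(c)"
python3 -m inch '[0,0,0,0,0,0,0.68, 0,0,0,0,0,0,0.68, 0,0,0,0,0,0,0.68]'
python3 -c "
from h import *
c=snap('scene','s7.png');beam(c)
im=c['img'][170:320,200:420]; cv2.imwrite('pics/s7c.png',cv2.resize(im,None,fx=3,fy=3,interpolation=cv2.INTER_CUBIC)[:,:,::-1])"
```

```text
time: 21.8
tool_pos: [0.4368, -0.0419, 0.1695]
tool_rot: [[-0.002, -0.003, 1.0], [-0.0, 1.0, 0.003], [-1.0, -0.0, -0.002]]
force: [0.6, 0.9, -0.2]
grip_width: 0.0705
time: 22.6
tool_pos: [0.4402, -0.0439, 0.0254]
tool_rot: [[0.006, 0.001, 1.0], [-0.002, 1.0, -0.001], [-1.0, -0.002, 0.006]]
force: [-0.2, -0.4, 4.5]
grip_width: 0.0541
time: 23.1
tool_pos: [0.4411, -0.0437, 0.2316]
tool_rot: [[0.016, 0.0, 1.0], [-0.004, 1.0, -0.0], [-1.0, -0.004, 0.016]]
force: [0.9, -0.2, 0.4]
grip_width: 0.0538
time: 23.9
tool_pos: [0.6779, -0.0844, 0.2233]
tool_rot: [[0.0, 0.0, 1.0], [-0.0, 1.0, -0.0], [-1.0, -0.0, 0.0]]
force: [-1.7, 0.4, -0.5]
grip_width: 0.0538
time: 24.7
tool_pos: [0.6794, -0.0848, 0.1425]
tool_rot: [[0.003, 0.0, 1.0], [-0.001, 1.0, -0.0], [-1.0, -0.001, 0.003]]
force: [0.7, 0.8, -0.4]
grip_width: 0.0632
time: 25.3
tool_pos: [0.5987, -0.0445, 0.2388]
tool_rot: [[0.0, 0.001, 1.0], [0.0, 1.0, -0.001], [-1.0, 0.0, 0.0]]
force: [-0.5, 0.5, 0.4]
grip_width: 0.0638
time: 26.1
tool_pos: [0.5988, -0.0448, 0.2388]
tool_rot: [[-0.0, 0.001, 1.0], [-0.0, 1.0, -0.001], [-1.0, -0.0, -0.0]]
force: [0.1, 0.0, -0.0]
grip_width: 0.0635
time: 26.9
tool_pos: [0.5986, -0.0447, 0.2389]
tool_rot: [[0.0, 0.0, 1.0], [-0.0, 1.0, -0.0], [-1.0, -0.0, 0.0]]
force: [-0.8, 0.1, 0.1]
grip_width: 0.0641
[('ref', array([249.09, 203.89,  31.67,  32.53])), ('load', array([298.54, 252.56,  36.53,  41.11]))]
time: 27.25
tool_pos: [0.5987, -0.0446, 0.2389]
tool_rot: [[0.0, 0.001, 1.0], [-0.0, 1.0, -0.001], [-1.0, -0.0, 0.0]]
force: [-0.4, -0.5, -0.0]
grip_width: 0.064
[('ref', array([249.36, 203.79,  31.49,  33.77])), ('load', array([298.53, 252.55,  36.55,  41.09]))]
```

Blank3's pan settled above level (load v 252.5, level about 254.3, stable over two readings). It is dry, so it goes in the tub.

```bash
python3 -m inch '[0.1,-0.05,0,0,0,0,0.68, 0.2,-0.1,0,0,0,0,0.68, 0.2,-0.1,-0.1,0,0,0,0.68, 0.2,-0.1,-0.2,0,0,0,0.68, 0.2,-0.1,-0.26,0,0,0,0.68, 0.2,-0.1,-0.26,0,0,0,0.68, 0.2,-0.1,-0.26,0,0,0,0.4, 0.2,-0.1,-0.26,0,0,0,0.4]'
python3 -m inch '[0,0,0,0,0,0,0.4, 0,0,0,0,0,0,0.4, 0,0,0.05,0,0,0,0.4, 0,0,0.13,0,0,0,0.4, 0,0,0.23,0,0,0,0.4, 0,0,0.23,0,0,0,0.4]'
python3 -m inch '[-0.24,0.54,0,0,0,0,0.4, -0.24,0.54,0,0,0,0,0.4, -0.24,0.54,0,0,0,0,0.4, -0.24,0.54,0,0,0,0,0.4, -0.24,0.54,0,0,0,0,0.4, -0.24,0.54,0,0,0,0,0.4]'
python3 -m inch '[-0.2,0.54,0,0,0,0,0.4, -0.2,0.54,0,0,0,0,0.4, -0.2,0.54,0,0,0,0,0.4, -0.2,0.54,0,0,0,0,0.4, -0.2,0.54,0,0,0,0,0.4, -0.2,0.54,0,0,0,0,0.4]'
python3 -c "
from h import *
s=bot.state();print(s['tool_pos'].round(3),s['grip_width'])"
```

```text
time: 28.1
tool_pos: [0.6799, -0.0849, 0.1379]
tool_rot: [[0.005, 0.0, 1.0], [-0.001, 1.0, -0.0], [-1.0, -0.001, 0.005]]
force: [0.4, 0.8, 0.1]
grip_width: 0.0536
time: 28.7
tool_pos: [0.6813, -0.0851, 0.2359]
tool_rot: [[0.014, 0.0, 1.0], [-0.003, 1.0, -0.0], [-1.0, -0.003, 0.014]]
force: [1.3, 0.3, 1.1]
grip_width: 0.0538
time: 29.3
tool_pos: [0.5805, 0.1358, 0.2273]
tool_rot: [[0.0, -0.006, 1.0], [0.002, 1.0, 0.006], [-1.0, 0.002, 0.0]]
force: [-0.1, -1.2, 0.3]
grip_width: 0.0536
time: 29.9
tool_pos: [0.5012, 0.3504, 0.2262]
tool_rot: [[-0.001, -0.005, 1.0], [0.001, 1.0, 0.005], [-1.0, 0.001, -0.001]]
force: [0.6, -0.1, -1.5]
grip_width: 0.0537
[0.501 0.35  0.226] 0.05369127503342616
```

```bash
python3 -m inch '[0,0,-0.12,0,0,0,0.4, 0,0,-0.24,0,0,0,0.4, 0,0,-0.36,0,0,0,0.4, 0,0,-0.45,0,0,0,0.4, 0,0,-0.485,0,0,0,0.4, 0,0,-0.485,0,0,0,0.4, 0,0,-0.485,0,0,0,0.66, 0,0,-0.485,0,0,0,0.66]'
python3 -m inch '[0,0,0,0,0,0,0.66, 0,0,0.05,0,0,0,0.66, 0,0,0.15,0,0,0,0.66, 0,0,0.27,0,0,0,0.66, 0,0,0.35,0,0,0,0.66, 0,0,0.35,0,0,0,0.75]'
python3 -c "
from h import *
c=snap('top')
for u,v,r in circles(c,300,270,400,370,10,15,15,25): print('blank',round(u),round(v),round(r,1),onz(c,u,v,.055)[:2].round(3))
im=c['img'][170:390,50:500]; cv2.imwrite('pics/t8.png',cv2.resize(im,None,fx=1.7,fy=1.7,interpolation=cv2.INTER_CUBIC)[:,:,::-1])"
```

```text
time: 30.7
tool_pos: [0.5047, 0.3478, 0.0354]
tool_rot: [[0.004, 0.001, 1.0], [0.002, 1.0, -0.001], [-1.0, 0.002, 0.004]]
force: [0.8, 0.2, 0.2]
grip_width: 0.0616
time: 31.3
tool_pos: [0.5059, 0.3493, 0.1817]
tool_rot: [[0.014, 0.0, 1.0], [0.007, 1.0, -0.0], [-1.0, 0.007, 0.014]]
force: [0.5, -0.2, 1.2]
grip_width: 0.0669
blank 335 322 12.0 [ 0.43  -0.124]
blank 345 276 12.0 [ 0.528 -0.142]
```

View pics/t8.png

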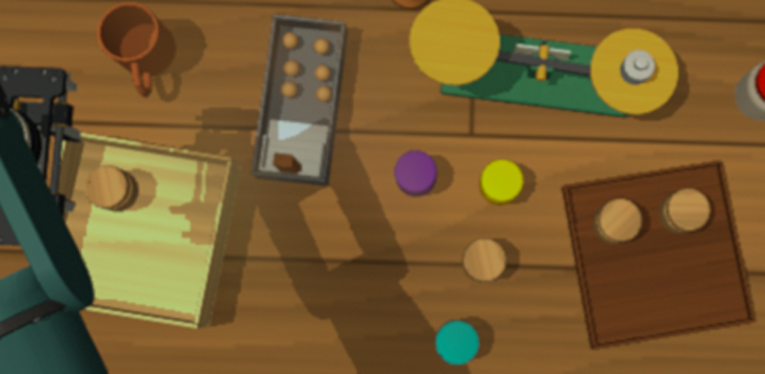

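```bash
python3 -m inch '[-0.1,-0.6,0,0,0,0,0.75, -0.1,-0.6,0,0,0,0,0.75, -0.1,-0.6,0,0,0,0,0.75, -0.1,-0.6,0,0,0,0,0.75, -0.1,-0.6,0,0,0,0,0.75, -0.1,-0.6,0,0,0,0,0.75]'
python3 -m inch '[-0.0825,-0.5775,0,0,0,0,0.75, -0.0825,-0.5775,0,0,0,0,0.75, -0.0825,-0.5775,0,0,0,0,0.75, -0.0825,-0.5775,0,0,0,0,0.75, -0.0825,-0.5775,0,0,0,0,0.75, -0.0825,-0.5775,0,0,0,0,0.75, -0.0825,-0.5775,0,0,0,0,0.75]'
python3 -m inch '[0,0,-0.12,0,0,0,0.75, 0,0,-0.24,0,0,0,0.75, 0,0,-0.376,0,0,0,0.75, 0,0,-0.376,0,0,0,0.75, 0,0,-0.376,0,0,0,0.4, 0,0,-0.376,0,0,0,0.4, 0,0,-0.376,0,0,0,0.4, 0,0,-0.376,0,0,0,0.4]'
python3 -m inch '[0,0,0.12,0,0,0,0.4, 0,0,0.24,0,0,0,0.4, 0,0,0.36,0,0,0,0.4, 0,0,0.5,0,0,0,0.4, 0,0,0.5,0,0,0,0.4]'
python3 -m inch '[0.6225,0.0975,0,0,0,0,0.4, 0.6225,0.0975,0,0,0,0,0.4, 0.6225,0.0975,0,0,0,0,0.4, 0.6225,0.0975,0,0,0,0,0.4, 0.6225,0.0975,0,0,0,0,0.4, 0.6225,0.0975,0,0,0,0,0.4, 0.6225,0.0975,0,0,0,0,0.4, 0.6225,0.0975,0,0,0,0,0.4]'
python3 -m inch '[0,0,-0.1,0,0,0,0.4, 0,0,-0.15,0,0,0,0.4, 0,0,-0.18,0,0,0,0.4, 0,0,-0.2,0,0,0,0.4, 0,0,-0.204,0,0,0,0.4, 0,0,-0.204,0,0,0,0.4, 0,0,-0.204,0,0,0,0.68, 0,0,-0.204,0,0,0,0.68]'
python3 -m inch '[0,0,0,0,0,0,0.68, 0,0,0.1,0,0,0,0.68, 0,0,0.2,0,0,0,0.68, 0,0,0.245,0,0,0,0.68, -0.2,0.1,0.245,0,0,0,0.68, -0.2,0.1,0.245,0,0,0,0.68]' 
python3 -m inch '[0,0,0,0,0,0,0.68, 0,0,0,0,0,0,0.68, 0,0,0,0,0,0,0.68, 0,0,0,0,0,0,0.68, 0,0,0,0,0,0,0.68, 0,0,0,0,0,0,0.68, 0,0,0,0,0,0,0.68, 0,0,0,0,0,0,0.68]'
python3 -m inch '[0,0,0,0,0,0,0.68, 0,0,0,0,0,0,0.68, 0,0,0,0,0,0,0.68, 0,0,0,0,0,0,0.68, 0,0,0,0,0,0,0.68, 0,0,0,0,0,0,0.68, 0,0,0,0,0,0,0.68, 0,0,0,0,0,0,0.68]'
python3 -c "
from h import *
c=snap('scene');beam(c)"
python3 -m inch '[0,0,0,0,0,0,0.68, 0,0,0,0,0,0,0.68, 0,0,0,0,0,0,0.68]'
python3 -c "
from h import *
c=snap('scene','s9.png');beam(c)"
```

```text
time: 31.95
tool_pos: [0.4613, 0.1031, 0.1716]
tool_rot: [[-0.002, 0.007, 1.0], [-0.002, 1.0, -0.007], [-1.0, -0.002, -0.002]]
force: [0.1, 1.1, -0.5]
grip_width: 0.0706
time: 32.65
tool_pos: [0.4295, -0.1232, 0.1719]
tool_rot: [[-0.001, 0.002, 1.0], [0.002, 1.0, -0.002], [-1.0, 0.002, -0.001]]
force: [-0.4, 0.7, 0.0]
grip_width: 0.0707
time: 33.45
tool_pos: [0.432, -0.1243, 0.0254]
tool_rot: [[0.006, 0.0, 1.0], [-0.002, 1.0, -0.0], [-1.0, -0.002, 0.006]]
force: [-0.5, 1.0, 5.4]
grip_width: 0.0537
time: 33.95
tool_pos: [0.4329, -0.1251, 0.2316]
tool_rot: [[0.015, 0.001, 1.0], [-0.006, 1.0, -0.001], [-1.0, -0.006, 0.015]]
force: [0.5, 0.9, -0.8]
grip_width: 0.054
time: 34.75
tool_pos: [0.6778, -0.0849, 0.2231]
tool_rot: [[0.0, 0.001, 1.0], [-0.0, 1.0, -0.001], [-1.0, -0.0, 0.0]]
force: [-0.5, 0.9, -1.6]
grip_width: 0.0541
time: 35.55
tool_pos: [0.6795, -0.0848, 0.1426]
tool_rot: [[0.003, 0.0, 1.0], [-0.001, 1.0, -0.0], [-1.0, -0.001, 0.003]]
force: [0.0, 1.0, 0.2]
grip_width: 0.0633
time: 36.15
tool_pos: [0.5987, -0.0444, 0.2389]
tool_rot: [[0.0, 0.001, 1.0], [0.0, 1.0, -0.001], [-1.0, 0.0, 0.0]]
force: [0.6, 0.8, 0.9]
grip_width: 0.0641
time: 36.95
tool_pos: [0.5988, -0.0448, 0.2388]
tool_rot: [[-0.0, 0.001, 1.0], [0.0, 1.0, -0.001], [-1.0, 0.0, -0.0]]
force: [0.1, -0.1, 0.6]
grip_width: 0.0642
time: 37.75
tool_pos: [0.5987, -0.0447, 0.2389]
tool_rot: [[0.0, 0.001, 1.0], [0.0, 1.0, -0.001], [-1.0, 0.0, 0.0]]
force: [-0.1, -1.3, -1.0]
grip_width: 0.0638
[('ref', array([249.76, 197.59,  32.08,  37.12])), ('load', array([298.73, 257.41,  35.9 ,  40.36]))]
time: 38.1
tool_pos: [0.5986, -0.0446, 0.2389]
tool_rot: [[0.0, 0.0, 1.0], [0.0, 1.0, -0.0], [-1.0, 0.0, 0.0]]
force: [0.4, 0.3, -0.7]
grip_width: 0.0635
[('ref', array([250.07, 197.41,  31.75,  37.98])), ('load', array([298.72, 257.41,  35.87,  40.37]))]
```

Blank4 sits at the low stop, so it is damp and goes in the tray.

```bash
python3 -m inch '[0.1,-0.05,0,0,0,0,0.68, 0.2,-0.1,0,0,0,0,0.68, 0.2,-0.1,-0.1,0,0,0,0.68, 0.2,-0.1,-0.2,0,0,0,0.68, 0.2,-0.1,-0.29,0,0,0,0.68, 0.2,-0.1,-0.33,0,0,0,0.68, 0.2,-0.1,-0.33,0,0,0,0.68, 0.2,-0.1,-0.33,0,0,0,0.4]'
python3 -m inch '[0,0,0,0,0,0,0.4, 0,0,0,0,0,0,0.4, 0,0,0.05,0,0,0,0.4, 0,0,0.15,0,0,0,0.4, 0,0,0.3,0,0,0,0.4, 0,0,0.3,0,0,0,0.4]'
python3 -m inch '[-0.7125,-0.5625,0,0,0,0,0.4, -0.7125,-0.5625,0,0,0,0,0.4, -0.7125,-0.5625,0,0,0,0,0.4, -0.7125,-0.5625,0,0,0,0,0.4, -0.7125,-0.5625,0,0,0,0,0.4, -0.7125,-0.5625,0,0,0,0,0.4, -0.7125,-0.5625,0,0,0,0,0.4, -0.7125,-0.5625,0,0,0,0,0.4]'
python3 -m inch '[0,0,-0.12,0,0,0,0.4, 0,0,-0.24,0,0,0,0.4, 0,0,-0.36,0,0,0,0.4, 0,0,-0.45,0,0,0,0.4, 0,0,-0.49,0,0,0,0.4, 0,0,-0.49,0,0,0,0.4, 0,0,-0.49,0,0,0,0.66, 0,0,-0.49,0,0,0,0.66]'
python3 -m inch '[0,0,0,0,0,0,0.66, 0,0,0.05,0,0,0,0.66, 0,0,0.15,0,0,0,0.66, 0,0,0.27,0,0,0,0.66, 0,0,0.4,0,0,0,0.66, 0,0,0.4,0,0,0,0.75]'
python3 -m inch '[0.1,0.7,0,0,0,0,0.55, 0.1,0.7,0,0,0,0,0.55, 0.1,0.7,0,0,0,0,0.55, 0.1,0.7,0,0,0,0,0.55, 0.1,0.7,0,0,0,0,0.55, 0.1,0.7,0,0,0,0,0.55, 0.1,0.7,0,0,0,0,0.55]' 40
python3 -c "
from h import *
c=snap('top','full10.png'); snap('scene','s10.png')
a=c['img'][165:290,190:265]; b=c['img'][255:385,370:505]
a=cv2.resize(a,None,fx=4.4,fy=4.4,interpolation=cv2.INTER_CUBIC); b=cv2.resize(b,None,fx=3.4,fy=3.4,interpolation=cv2.INTER_CUBIC)
o=np.zeros((560,800,3),np.uint8); o[:a.shape[0],:a.shape[1]]=a; o[:b.shape[0],335:335+b.shape[1]]=b
cv2.imwrite('pics/t10.png',o[:,:,::-1])"
```

```text
time: 38.95
tool_pos: [0.6795, -0.0847, 0.1087]
tool_rot: [[0.002, 0.0, 1.0], [-0.0, 1.0, -0.0], [-1.0, -0.0, 0.002]]
force: [0.9, 0.8, -0.3]
grip_width: 0.0588
time: 39.55
tool_pos: [0.6814, -0.0851, 0.2368]
tool_rot: [[0.015, 0.0, 1.0], [-0.003, 1.0, -0.0], [-1.0, -0.003, 0.015]]
force: [0.1, -1.0, -0.2]
grip_width: 0.0536
time: 40.35
tool_pos: [0.3903, -0.3121, 0.2273]
tool_rot: [[-0.001, 0.006, 1.0], [-0.002, 1.0, -0.006], [-1.0, -0.002, -0.001]]
force: [-0.4, 0.7, -1.5]
grip_width: 0.0537
time: 41.15
tool_pos: [0.3945, -0.3099, 0.0317]
tool_rot: [[0.002, 0.0, 1.0], [-0.001, 1.0, -0.0], [-1.0, -0.001, 0.002]]
force: [0.1, -0.6, 0.2]
grip_width: 0.0617
time: 41.75
tool_pos: [0.3968, -0.3125, 0.2002]
tool_rot: [[0.012, 0.0, 1.0], [-0.012, 1.0, -0.0], [-1.0, -0.012, 0.012]]
force: [0.1, -0.5, 0.8]
grip_width: 0.0669
time: 42.45
tool_pos: [0.4338, -0.0261, 0.1909]
tool_rot: [[0.001, -0.006, 1.0], [0.001, 1.0, 0.006], [-1.0, 0.001, 0.001]]
force: [0.1, -1.1, -0.0]
grip_width: 0.0512
```

View pics/t10.png

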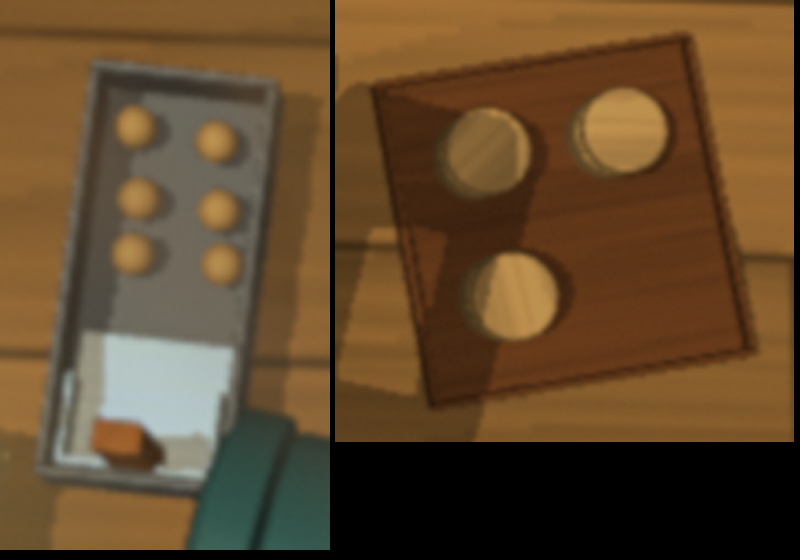

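```bash
python3 - <<'E'
from h import *
c=capture('top')
P=lambda x,y,z:onz(c,190+x/4.4-.4,165+y/4.4-.4,z)[:2].round(4)
print('handle',P(117,437,.095))
l,r=P(83,333,.007),P(235,350,.007); print('lip',l,r,(l+r)/2, np.arctan2(-(l-r)[0],(l-r)[1]))
a,b,d=P(95,62,.045),P(281,78,.045),P(38,475,.045); print('bin',a,b,d,'ctr',(b+d)/2,'yaw',np.arctan2((a-d)[1],(a-d)[0]),np.arctan2(-(a-b)[0],(a-b)[1]))
s=capture('scene'); print(np.round(proj(s,[.537,.121,.095]),1))
im=s['img'][255:340,320:410]; cv2.imwrite('pics/s11.png',cv2.resize(im,None,fx=6,fy=6,interpolation=cv2.INTER_CUBIC)[:,:,::-1])
E
```

```text
handle [0.5397 0.1258]
lip [0.6044 0.1592] [0.5983 0.0824] [0.60135 0.1208 ] -0.0792606865293562
bin [0.7351 0.1554] [0.7301 0.0624] [0.5269 0.1704] ctr [0.6285 0.1164] yaw -0.07192184111593572 -0.053711729303232626
[389.8 265.3]
```

View pics/s11.png

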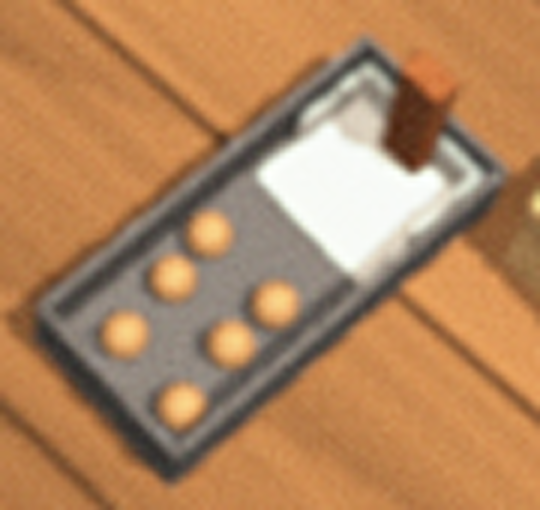

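```bash
python3 -m inch '[0.2625,0.3875,0,0,0,-0.045,0.5, 0.2625,0.3875,0,0,0,-0.045,0.5, 0.2625,0.3875,0,0,0,-0.045,0.5, 0.2625,0.3875,0,0,0,-0.045,0.5, 0.2625,0.3875,0,0,0,-0.045,0.5, 0.2625,0.3875,0,0,0,-0.045,0.5]' 40
python3 -m inch '[0,0,-0.1,0,0,0,0.5, 0,0,-0.2,0,0,0,0.5, 0,0,-0.3,0,0,0,0.5, 0,0,-0.338,0,0,0,0.5, 0,0,-0.338,0,0,0,0.5, 0,0,-0.338,0,0,0,0.5]'
python3 -c "
from h import *
s=capture('scene'); im=s['img'][215:340,310:450]; cv2.imwrite('pics/s12.png',cv2.resize(im,None,fx=4.5,fy=4.5,interpolation=cv2.INTER_CUBIC)[:,:,::-1])"
```

```text
time: 43.25
tool_pos: [0.5389, 0.124, 0.1901]
tool_rot: [[-0.002, 0.069, 0.998], [-0.001, 0.998, -0.069], [-1.0, -0.001, -0.002]]
force: [0.4, -0.6, -0.4]
grip_width: 0.0469
time: 43.85
tool_pos: [0.5389, 0.1237, 0.0566]
tool_rot: [[0.001, 0.07, 0.998], [-0.0, 0.998, -0.07], [-1.0, -0.0, 0.001]]
force: [0.2, 0.0, 0.7]
grip_width: 0.0473
```

View pics/s12.png

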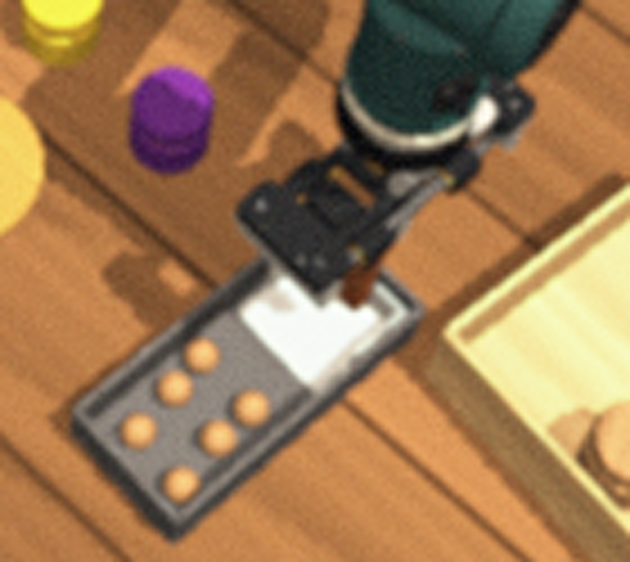

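```bash
python3 -m inch '[0,0,0,0,0,0,0.3, 0,0,0,0,0,0,0.1, 0,0,0,0,0,0,0.05, 0,0,0,0,0,0,0.05, 0,0,0,0,0,0,0.05, 0,0,0,0,0,0,0.05, 0,0,0,0,0,0,0.05]' 40
python3 -c "
from h import *
s=bot.state(); print(s['force'].round(2),s['moment'].round(3),s['tool_pos'].round(4))"
```

```text
time: 44.6
tool_pos: [0.5389, 0.1255, 0.0561]
tool_rot: [[0.001, 0.068, 0.998], [0.0, 0.998, -0.068], [-1.0, 0.0, 0.001]]
force: [0.4, 0.8, 1.6]
grip_width: 0.0159
[0.43 0.85 1.62] [-0.008  0.01  -0.016] [0.5389 0.1255 0.0561]
```

```bash
python3 -m inch '[0.02,-0.0015,0,0,0,0,0.05, 0.045,-0.003,0,0,0,0,0.05, 0.07,-0.0045,0,0,0,0,0.05, 0.095,-0.006,0,0,0,0,0.05, 0.12,-0.008,0,0,0,0,0.05, 0.145,-0.0095,0,0,0,0,0.05, 0.17,-0.011,0,0,0,0,0.05, 0.19,-0.0125,0,0,0,0,0.05]'
python3 -m inch '[0.015,-0.001,0,0,0,0,0.05, 0.03,-0.002,0,0,0,0,0.05, 0.045,-0.003,0,0,0,0,0.05, 0.06,-0.004,0,0,0,0,0.05, 0.07,-0.005,0,0,0,0,0.05, 0.08,-0.005,0,0,0,0,0.05, 0.09,-0.006,0,0,0,0,0.05, 0.095,-0.0065,0,0,0,0,0.05]'
python3 -m inch '[0,0,0,0,0,0,0.05, 0,0,0,0,0,0,0.05, 0,0,0,0,0,0,0.05, 0,0,0,0,0,0,0.05]'
python3 -c "
from h import *
s=capture('scene'); im=s['img'][255:345,310:410]; cv2.imwrite('pics/s13.png',cv2.resize(im,None,fx=6,fy=6,interpolation=cv2.INTER_CUBIC)[:,:,::-1])"
```

```text
time: 45.4
tool_pos: [0.6161, 0.1202, 0.0561]
tool_rot: [[0.001, 0.068, 0.998], [0.0, 0.998, -0.068], [-1.0, 0.0, 0.001]]
force: [-2.4, 0.3, 6.5]
grip_width: 0.0154
time: 46.2
tool_pos: [0.6538, 0.1176, 0.0562]
tool_rot: [[0.001, 0.068, 0.998], [0.0, 0.998, -0.068], [-1.0, 0.0, 0.001]]
force: [-1.8, 0.2, 4.9]
grip_width: 0.0155
time: 46.6
tool_pos: [0.6537, 0.1176, 0.0561]
tool_rot: [[0.002, 0.068, 0.998], [0.0, 0.998, -0.068], [-1.0, 0.0, 0.002]]
force: [1.6, -0.0, 5.3]
grip_width: 0.016
```

View pics/s13.png

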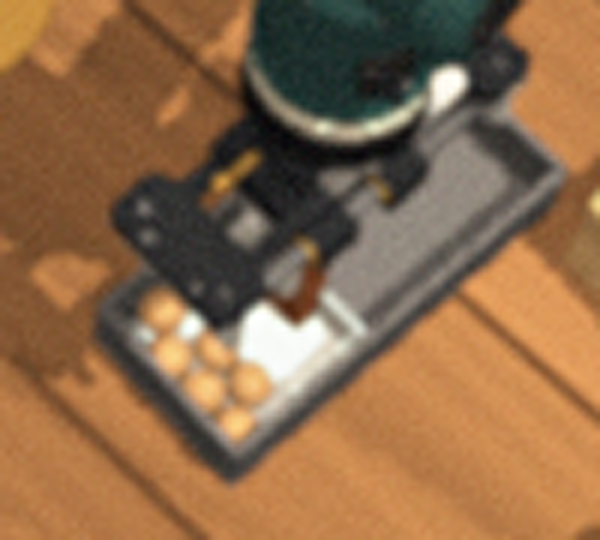

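The six balls lie in two rows at the far wall with the scoop's floor mostly under them (crop around 160–250, 310–420). I'll advance to contact.

```bash
python3 -m inch '[0.005,0,0,0,0,0,0.05, 0.01,-0.0005,0,0,0,0,0.05, 0.015,-0.001,0,0,0,0,0.05, 0.015,-0.001,0,0,0,0,0.05, 0.015,-0.001,0,0,0,0,0.05]'
python3 -m inch '[0.005,0,0,0,0,0,0.05, 0.0075,-0.0005,0,0,0,0,0.05, 0.0075,-0.0005,0,0,0,0,0.05, 0.0075,-0.0005,0,0,0,0,0.05]'
python3 -c "
from h import *
s=capture('top');u,v=proj(s,[.7,.11,.02]);u=int(u);v=int(v); print(u,v)
a=s['img'][v-45:v+45,u-55:u+55]; a=cv2.resize(a,None,fx=5,fy=5,interpolation=cv2.INTER_CUBIC)
cv2.imwrite('pics/t14.png',a[:,:,::-1]); s=bot.state(); print(s['force'].round(1),s['tool_pos'].round(4))"
```

```text
time: 47.15
tool_pos: [0.6585, 0.1174, 0.0561]
tool_rot: [[-0.0, 0.068, 0.998], [0.0, 0.998, -0.068], [-1.0, 0.0, -0.0]]
force: [-1.8, 0.4, 5.5]
grip_width: 0.0158
time: 47.55
tool_pos: [0.6603, 0.1171, 0.0563]
tool_rot: [[-0.003, 0.068, 0.998], [-0.0, 0.998, -0.068], [-1.0, -0.0, -0.003]]
force: [-4.8, -0.2, 8.0]
grip_width: 0.0157
232 197
[-3.8 -1.   8.1] [0.6603 0.1172 0.0562]
```

```bash
python3 -m inch '[-0.009,0.0005,0.001,-0.002,-0.03,0,0.05, -0.014,0.001,0.001,-0.004,-0.058,0,0.05, -0.018,0.001,0.002,-0.006,-0.087,0,0.05, -0.0225,0.0015,0.0025,-0.008,-0.117,0,0.05, -0.026,0.0015,0.003,-0.01,-0.145,0,0.05, -0.03,0.002,0.004,-0.012,-0.175,0,0.05, -0.033,0.002,0.0045,-0.014,-0.204,0,0.05, -0.03625,0.0025,0.005,-0.016,-0.233,0,0.05]'
python3 -m inch '[0,0,0,0,0,0,0.05, 0,0,0,0,0,0,0.05, 0,0,0,0,0,0,0.05, 0,0,0,0,0,0,0.05, 0,0,0,0,0,0,0.05]'
python3 -c "
from h import *
s=capture('scene'); im=s['img'][255:345,310:410]; cv2.imwrite('pics/s14.png',cv2.resize(im,None,fx=6,fy=6,interpolation=cv2.INTER_CUBIC)[:,:,::-1])"
```

```text
time: 48.4
tool_pos: [0.6455, 0.118, 0.0558]
tool_rot: [[0.34, 0.068, 0.938], [-0.024, 0.998, -0.064], [-0.94, -0.001, 0.341]]
force: [0.1, -1.2, -1.0]
grip_width: 0.0156
time: 48.9
tool_pos: [0.6471, 0.118, 0.057]
tool_rot: [[0.341, 0.068, 0.938], [-0.024, 0.998, -0.064], [-0.94, -0.0, 0.342]]
force: [0.3, -0.0, -1.6]
grip_width: 0.0162
```

View pics/s14.png

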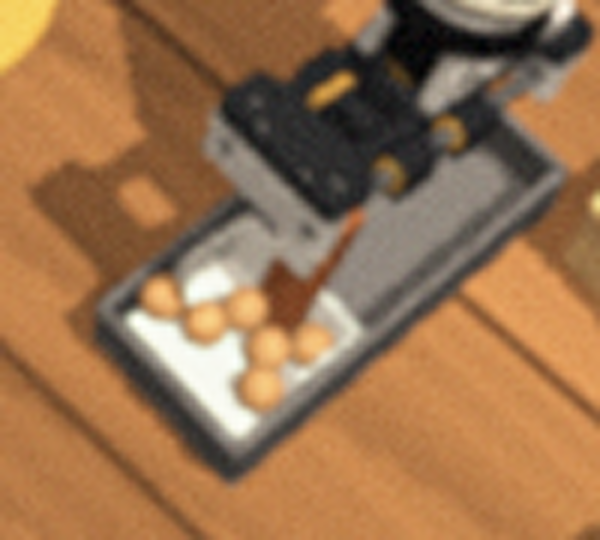

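Six balls are visible on the tilted scoop. The one at crop (162,297) sits at the open front side, so I'll tilt more and jiggle inside the bin.

```bash
python3 -m inch '[-0.006,0.001,0.001,-0.002,-0.035,0,0.05, -0.01,0.001,0.001,-0.005,-0.07,0,0.05, -0.014,0.001,0.002,-0.007,-0.1,0,0.05, -0.017,0.001,0.002,-0.009,-0.133,0,0.05, -0.017,0.008,0.002,-0.009,-0.133,0,0.05, -0.017,-0.006,0.002,-0.009,-0.133,0,0.05, -0.017,0.008,0.002,-0.009,-0.133,0,0.05, -0.017,-0.006,0.002,-0.009,-0.133,0,0.05]'
python3 -m inch '[0,0.014,0,0,0,0,0.05, 0,0,0,0,0,0,0.05, 0,0.014,0,0,0,0,0.05, 0,0,0,0,0,0,0.05, 0,0.007,0,0,0,0,0.05, 0,0.007,0,0,0,0,0.05, 0,0.007,0,0,0,0,0.05, 0,0.007,0,0,0,0,0.05]'
cat >> h.py <<'E'
def balls(c,x0,y0,x1,y1,f=6):
    im=cv2.resize(c['img'][y0:y1,x0:x1],None,fx=f,fy=f,interpolation=cv2.INTER_CUBIC)
    h=cv2.cvtColor(im,cv2.COLOR_RGB2HSV); m=cv2.inRange(h,(9,80,150),(20,190,255))
    m=cv2.morphologyEx(m,cv2.MORPH_OPEN,np.ones((9,9)))
    d=cv2.distanceTransform(m,cv2.DIST_L2,5); pk=(d==cv2.dilate(d,np.ones((25,25))))&(d>9)
    return [(int(x),int(y),round(float(d[y,x]),1)) for y,x in zip(*np.nonzero(pk))]
E
python3 -c "
from h import *
s=capture('scene'); im=s['img'][255:345,310:410]; cv2.imwrite('pics/s15.png',cv2.resize(im,None,fx=6,fy=6,interpolation=cv2.INTER_CUBIC)[:,:,::-1])
print(balls(s,310,255,410,345)); import cv2 as c2
print(balls({'img':cv2.resize(cv2.imread('pics/s14.png'),(100,90),interpolation=c2.INTER_AREA)[:,:,::-1].copy()},0,0,100,90))"
```

```text
time: 49.75
tool_pos: [0.6413, 0.1163, 0.0593]
tool_rot: [[0.523, 0.067, 0.85], [-0.035, 0.998, -0.058], [-0.852, 0.0, 0.524]]
force: [0.4, -0.3, -1.8]
grip_width: 0.0158
time: 50.55
tool_pos: [0.6403, 0.1187, 0.0585]
tool_rot: [[0.522, 0.068, 0.85], [-0.035, 0.998, -0.058], [-0.852, 0.0, 0.523]]
force: [0.6, -1.0, -2.3]
grip_width: 0.0155
[(183, 0, 36.0), (92, 62, 62.4), (599, 120, 38.0), (576, 129, 35.6), (189, 152, 12.2), (0, 228, 109.3), (581, 252, 9.6), (241, 267, 23.4), (599, 270, 10.0), (182, 287, 21.8), (183, 287, 21.8), (231, 288, 25.0), (230, 289, 25.0), (534, 303, 41.4), (256, 311, 16.0), (287, 341, 26.0), (599, 353, 46.7), (76, 372, 27.6), (133, 429, 25.0), (134, 430, 25.0), (156, 453, 23.8), (0, 539, 131.0), (418, 539, 159.2)]
[(347, 0, 32.0), (599, 0, 19.6), (67, 97, 65.2), (599, 112, 47.5), (0, 131, 63.5), (149, 206, 20.4), (150, 207, 20.4), (581, 250, 9.2), (580, 251, 9.2), (0, 270, 70.0), (599, 270, 10.0), (163, 298, 20.2), (534, 303, 42.0), (247, 309, 22.8), (205, 323, 20.8), (303, 345, 17.8), (268, 346, 23.4), (268, 347, 23.4), (599, 351, 48.6), (77, 373, 27.8), (261, 388, 22.6), (133, 430, 25.2), (153, 450, 23.8), (154, 451, 23.8), (155, 452, 23.8), (0, 539, 131.0), (419, 539, 160.0)]
```

```bash
python3 -m inch '[0,0,0.02,0,0,0,0.05, 0,0,0.06,0,0,0,0.05, 0,0,0.11,0,0,0,0.05, 0,0,0.17,0,0,0,0.05, 0,0,0.23,0,0,0,0.05, 0,0,0.29,0,0,0,0.05, 0,0,0.33,0,0,0,0.05, 0,0,0.35,0,0,0,0.05]'
python3 -c "
from h import *
for n in ('top','scene'):
    s=capture(n); m=np.zeros(s['img'].shape[:2],np.uint8)
    P=[proj(s,[.6265+.998*a+.07*b,.1155-.07*a+.998*b,.01]) for a,b in((-.095,-.037),(.095,-.037),(.095,.037),(-.095,.037))]
    cv2.fillPoly(m,[np.int32(P)],255); h=cv2.cvtColor(s['img'],cv2.COLOR_RGB2HSV)
    t=cv2.inRange(h,(8,80,110),(22,220,255))&m; k,l,st,ce=cv2.connectedComponentsWithStats(t)
    print(n,[(st[i,4],ce[i].round().tolist()) for i in range(1,k) if st[i,4]>8])
    u,v=map(int,proj(s,[.66,.118,.2])); cv2.imwrite('pics/%s16.png'%n,cv2.resize(s['img'][v-60:v+60,u-50:u+60],None,fx=4,fy=4,interpolation=cv2.INTER_CUBIC)[:,:,::-1])
a,b=[cv2.imread('pics/%s16.png'%n) for n in('top','scene')]
cv2.imwrite('pics/m16.png',cv2.resize(np.hstack([a,b]),(800,436)))
"
```

```text
time: 51.4
tool_pos: [0.6414, 0.1188, 0.2023]
tool_rot: [[0.526, 0.068, 0.848], [-0.035, 0.998, -0.058], [-0.85, 0.001, 0.527]]
force: [0.1, 0.2, -2.0]
grip_width: 0.0159
top [(np.int32(101), [230.0, 194.0])]
scene [(np.int32(218), [364.0, 286.0])]
```

View pics/m16.png

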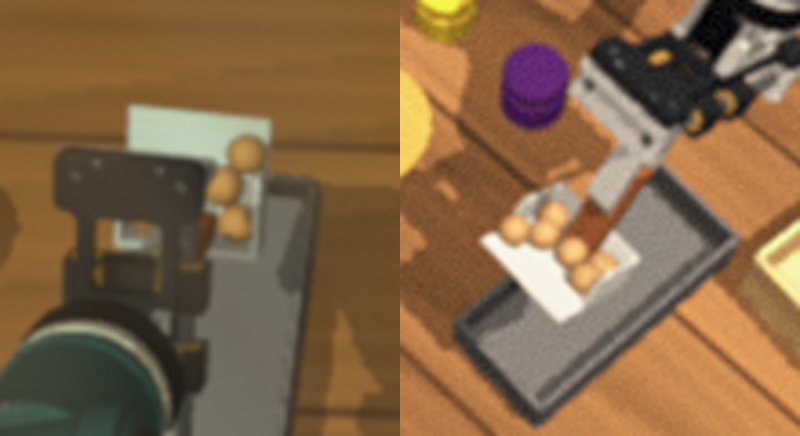

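All six balls are on the lifted scoop: six in the scene half, three in the top half with the rest hidden by the gripper. The bin below looks empty, and the mask hits there are just the scoop load. I'll roll slightly for safety, then carry gently to the tub.

```bash
python3 -m inch '[0,0,0,-0.02,0,0,0.05, 0,0,0,-0.04,0,0,0.05, 0,0,0,-0.06,0,0,0.05, 0,0,0,-0.075,0,0,0.05, 0,0,0,-0.08,0,0,0.05]'
python3 -m inch '[-0.011,0.006,0,0,0,0,0.05, -0.032,0.019,0,0,0,0,0.05, -0.064,0.039,0,0,0,0,0.05, -0.107,0.065,0,0,0,0,0.05, -0.154,0.093,0,0,0,0,0.05, -0.201,0.121,0,0,0,0,0.05, -0.248,0.15,0,0,0,0,0.05, -0.295,0.178,0,0,0,0,0.05]'
python3 -m inch '[-0.047,0.029,0,0,0,0,0.05, -0.094,0.057,0,0,0,0,0.05, -0.139,0.084,0,0,0,0,0.05, -0.182,0.11,0,0,0,0,0.05, -0.22,0.134,0,0,0,0,0.05, -0.257,0.156,0,0,0,0,0.05, -0.287,0.174,0,0,0,0,0.05, -0.3075,0.187,0,0,0,0,0.05]'
python3 -m inch '[0,0,0,0,0,0,0.05, 0,0,-0.03,0,0,0,0.05, 0,0,-0.07,0,0,0,0.05, 0,0,-0.11,0,0,0,0.05, 0,0,-0.15,0,0,0,0.05, 0,0,-0.18,0,0,0,0.05, 0,0,-0.1875,0,0,0,0.05, 0,0,-0.1875,0,0,0,0.05]'
python3 -c "
from h import *
s=capture('scene'); u,v=map(int,proj(s,[.44,.265,.1])); print(u,v); cv2.imwrite('pics/s17.png',cv2.resize(s['img'][v-60:v+60,u-60:u+60],None,fx=4,fy=4)[:,:,::-1])
s=bot.state();print(s['joints'].round(3))"
```

```text
time: 52.0
tool_pos: [0.6398, 0.1189, 0.1969]
tool_rot: [[0.52, 0.067, 0.852], [-0.138, 0.99, 0.006], [-0.843, -0.121, 0.524]]
force: [0.1, -0.2, -0.4]
grip_width: 0.0158
time: 52.8
tool_pos: [0.5206, 0.1905, 0.1988]
tool_rot: [[0.522, 0.068, 0.85], [-0.136, 0.991, 0.005], [-0.842, -0.118, 0.527]]
force: [0.2, 0.9, -2.2]
grip_width: 0.016
time: 53.6
tool_pos: [0.3979, 0.2653, 0.1988]
tool_rot: [[0.522, 0.067, 0.85], [-0.135, 0.991, 0.005], [-0.842, -0.118, 0.527]]
force: [0.8, 0.2, -1.0]
grip_width: 0.0158
time: 54.4
tool_pos: [0.3992, 0.2639, 0.1224]
tool_rot: [[0.521, 0.068, 0.851], [-0.139, 0.99, 0.005], [-0.842, -0.121, 0.525]]
force: [-0.2, -0.1, -1.4]
grip_width: 0.0158
454 275
[ 0.816 -0.234  1.948 -0.537  1.187  0.994]
```

```bash
python3 -m inch '[0,0,0,0,0.06,0,0.05, 0,0,0,0,0.13,0,0.05, 0,0,0,0,0.2,0,0.05, 0,0,0,0,0.26,0,0.05, 0,0,0,0,0.32,0,0.05, 0,0,0,0,0.37,0,0.05, 0,0,0,0,0.41,0,0.05, 0,0,0,0,0.45,0,0.05]'
python3 -m inch '[0,0,0,0,0.05,0,0.05, 0,0,0,0,0.12,0,0.05, 0,0,0,0,0.19,0,0.05, 0,0,0,0,0.26,0,0.05, 0,0,0,0,0.33,0,0.05, 0,0,0,0,0.4,0,0.05, 0,0,0,0,0.47,0,0.05, 0,0,0,0,0.47,0,0.05]'
python3 -m inch '[0,0,0,0,0,0,0.05, 0,0.01,0,0,0,0,0.05, 0,-0.01,0,0,0,0,0.05, 0,0.01,0,0,0,0,0.05, 0,0,0,0,0,0,0.05, 0,0,0,0,0,0,0.05, 0,0,0,0,0,0,0.05, 0,0,0,0,0,0,0.05]'
```

```text
time: 55.25
tool_pos: [0.4011, 0.2648, 0.1248]
tool_rot: [[-0.117, -0.021, 0.993], [-0.136, 0.991, 0.005], [-0.984, -0.135, -0.119]]
force: [-0.4, 0.2, -2.2]
grip_width: 0.0155
time: 56.05
tool_pos: [0.401, 0.2639, 0.1197]
tool_rot: [[-0.73, -0.103, 0.676], [-0.138, 0.99, 0.002], [-0.67, -0.092, -0.737]]
force: [0.6, 0.4, -1.5]
grip_width: 0.0157
time: 56.85
tool_pos: [0.3993, 0.2644, 0.1235]
tool_rot: [[-0.728, -0.104, 0.678], [-0.137, 0.99, 0.005], [-0.672, -0.09, -0.735]]
force: [-0.2, -0.4, -1.7]
grip_width: 0.0158
```

```bash
python3 -m inch '[0,0,0.06,0,0,0,0.05, 0,0,0.14,0,0,0,0.05, 0,0,0.22,0,0,0,0.05, 0,0,0.28,0,0,0,0.05, 0,0,0.3,0,0,0,0.05, 0,0,0.3,0,0,0,0.05]'
python3 -c "
from h import *
from scipy.spatial.transform import Rotation as R
s=bot.state(); T=R.from_euler('z',-.068).as_matrix()@np.array([[0,0,1],[0,1,0],[-1,0,0.]])
print(s['tool_pos'].round(4),(R.from_matrix(T@s['tool_rot'].T).as_rotvec()/1.5).round(4))
for n in ('top','scene'):
    c=capture(n); cv2.imwrite('pics/%s18.png'%n,c['img'][:,:,::-1])
"
```

```text
time: 57.45
tool_pos: [0.3998, 0.2647, 0.2441]
tool_rot: [[-0.726, -0.104, 0.68], [-0.137, 0.991, 0.006], [-0.674, -0.089, -0.733]]
force: [-0.9, -0.0, -2.2]
grip_width: 0.0161
[0.3998 0.2647 0.2441] [ 0.066  -0.5505 -0.0839]
```

```bash
python3 -m inch '[0,0,0,0.0075,-0.065,-0.01,0.05, 0,0,0,0.018,-0.15,-0.023,0.05, 0,0,0,0.03,-0.24,-0.037,0.05, 0,0,0,0.04,-0.33,-0.05,0.05, 0,0,0,0.05,-0.42,-0.064,0.05, 0,0,0,0.06,-0.5,-0.076,0.05, 0,0,0,0.066,-0.5505,-0.084,0.05, 0,0,0,0.066,-0.5505,-0.084,0.05]'
python3 -m inch '[0.05,-0.05,0,0,0,0,0.05, 0.12,-0.12,0,0,0,0,0.05, 0.2,-0.19,0,0,0,0,0.05, 0.28,-0.27,0,0,0,0,0.05, 0.34,-0.33,0,0,0,0,0.05, 0.368,-0.353,0,0,0,0,0.05, 0.368,-0.353,0,0,0,0,0.05, 0.368,-0.353,0,0,0,0,0.05]'
python3 -c "
from h import *
from scipy.spatial.transform import Rotation as R
s=bot.state(); T=R.from_euler('z',-.068).as_matrix()@np.array([[0,0,1],[0,1,0],[-1,0,0.]])
print(s['tool_pos'].round(4),(R.from_matrix(T@s['tool_rot'].T).as_rotvec()/1.5).round(4))
c=capture('top'); P=np.int32([proj(c,[.454+.095*a,.307+.095*b,.01]) for a,b in((-1,-1),(1,-1),(1,1),(-1,1))]); x,y=P.min(0);X,Y=P.max(0)
k=circles(c,x-6,y-6,X+6,Y+6,3,8,9,8); print(len(k)); f=cv2.cvtColor(c['img'],cv2.COLOR_RGB2HSV)
for u,v,r in k: print(round(u),round(v),round(r,1),f[int(v),int(u)],onz(c,u,v,.016)[:2].round(3))"
```

```text
time: 58.35
tool_pos: [0.3968, 0.2642, 0.2427]
tool_rot: [[-0.004, 0.066, 0.998], [-0.001, 0.998, -0.066], [-1.0, -0.001, -0.004]]
force: [-0.1, 0.4, -1.4]
grip_width: 0.016
time: 59.15
tool_pos: [0.546, 0.124, 0.2422]
tool_rot: [[-0.006, 0.068, 0.998], [0.0, 0.998, -0.068], [-1.0, -0.0, -0.006]]
force: [-0.6, 0.5, -1.5]
grip_width: 0.0157
[0.546  0.124  0.2422] [-0.0001 -0.0043 -0.    ]
18
90 310 5.2 [ 17 149 132] [0.443 0.402]
148 290 5.0 [ 18 151 193] [0.488 0.28 ]
160 303 5.2 [ 17 148 183] [0.462 0.253]
146 302 4.7 [ 17 149 171] [0.462 0.283]
149 312 4.6 [ 37 102 215] [0.443 0.275]
148 264 6.4 [ 28 115 193] [0.547 0.287]
168 282 4.0 [33 35 65] [0.507 0.24 ]
159 265 7.3 [ 18 145 149] [0.544 0.262]
116 352 6.1 [ 19 145 121] [0.355 0.339]
171 308 6.4 [ 34 111 203] [0.453 0.229]
158 294 7.0 [ 30 110 195] [0.48  0.259]
168 265 4.2 [ 22 123 131] [0.546 0.242]
112 344 7.8 [ 33 111 207] [0.372 0.349]
104 263 7.6 [ 19 140 167] [0.545 0.381]
88 269 5.5 [ 19 141 101] [0.531 0.416]
100 344 5.4 [ 23 130 185] [0.371 0.375]
175 292 4.6 [ 28 116 189] [0.487 0.222]
125 346 4.3 [ 82 118  82] [0.367 0.32 ]
```

```bash
python3 -m inch '[0,0,-0.06,0,0,0,0.05, 0,0,-0.16,0,0,0,0.05, 0,0,-0.26,0,0,0,0.05, 0,0,-0.34,0,0,0,0.05, 0,0,-0.4,0,0,0,0.05, 0,0,-0.44,0,0,0,0.05, 0,0,-0.455,0,0,0,0.05, 0,0,-0.46,0,0,0,0.05]'
python3 -m inch '[0,0,-0.003,0,0,0,0.05, 0,0,-0.003,0,0,0,0.05]'
```

```text
time: 60.0
tool_pos: [0.5456, 0.1244, 0.0593]
tool_rot: [[-0.004, 0.067, 0.998], [-0.0, 0.998, -0.067], [-1.0, -0.001, -0.004]]
force: [0.8, -0.5, -0.3]
grip_width: 0.0159
time: 60.2
tool_pos: [0.5472, 0.1238, 0.0597]
tool_rot: [[-0.0, 0.068, 0.998], [-0.0, 0.998, -0.068], [-1.0, -0.0, -0.0]]
force: [0.6, -0.6, -1.8]
grip_width: 0.0156
```

```bash
python3 -m inch '[0,0,-0.004,0,0,0,0.05, 0,0,-0.007,0,0,0,0.05, 0,0,-0.007,0,0,0,0.05, 0,0,-0.007,0,0,0,0.05, 0,0,-0.007,0,0,0,0.3, 0,0,-0.007,0,0,0,0.4, 0,0,-0.007,0,0,0,0.4, 0,0,-0.007,0,0,0,0.4]'
python3 -m inch '[0,0,0.05,0,0,0,0.4, 0,0,0.15,0,0,0,0.4, 0,0,0.27,0,0,0,0.4, 0,0,0.38,0,0,0,0.4, 0,0,0.4,0,0,0,0.4]'
python3 -m inch '[-0.25,-0.55,0,0,0,0,0.4, -0.25,-0.55,0,0,0,0,0.4, -0.25,-0.55,0,0,0,0,0.4, -0.25,-0.55,0,0,0,0,0.4, -0.25,-0.55,0,0,0,0,0.4, -0.25,-0.55,0,0,0,0,0.4, -0.25,-0.55,0,0,0,0,0.4]'
python3 -c "
from h import *
s=capture('scene'); t=capture('top')
a=cv2.resize(t['img'][165:370,55:265],(400,390),interpolation=cv2.INTER_CUBIC); b=cv2.resize(s['img'][245:360,315:525],(800-400,219),interpolation=cv2.INTER_CUBIC)
d=cv2.resize(t['img'][120:390,265:530],(400,381),interpolation=cv2.INTER_CUBIC)
o=np.zeros((600,800,3),np.uint8); o[:390,:400]=a; o[381:600,400:]=b; o[:381,400:]=d
cv2.imwrite('pics/fin.png',o[:,:,::-1])"
```

```text
time: 61.0
tool_pos: [0.5464, 0.1234, 0.0553]
tool_rot: [[-0.003, 0.068, 0.998], [-0.001, 0.998, -0.068], [-1.0, -0.001, -0.003]]
force: [-0.3, 0.1, -0.4]
grip_width: 0.0374
time: 61.5
tool_pos: [0.5493, 0.1237, 0.2229]
tool_rot: [[0.01, 0.068, 0.998], [0.001, 0.998, -0.068], [-1.0, 0.002, 0.009]]
force: [0.9, 0.4, 0.8]
grip_width: 0.0374
time: 62.2
tool_pos: [0.4461, -0.097, 0.2148]
tool_rot: [[-0.004, 0.071, 0.997], [0.001, 0.998, -0.071], [-1.0, 0.0, -0.004]]
force: [0.5, 0.7, 0.8]
grip_width: 0.0376
```

View pics/fin.png

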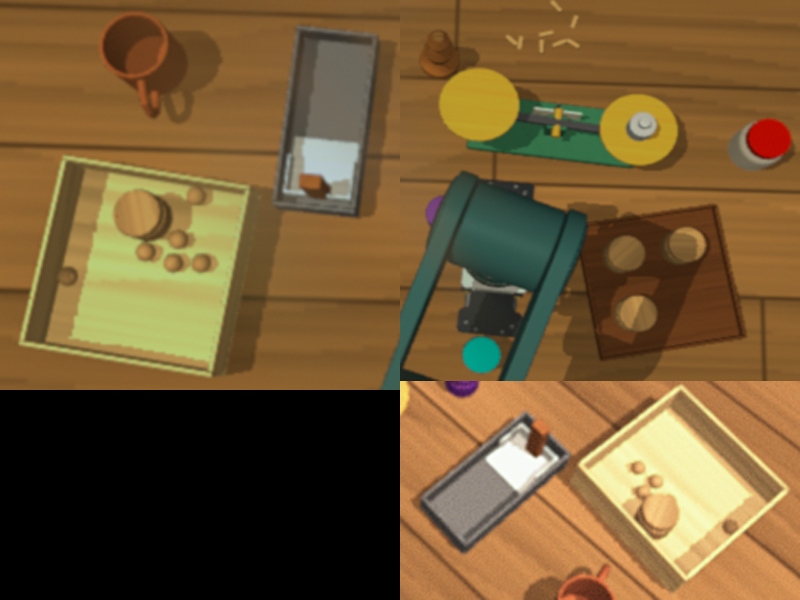

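The final picture shows six balls and blank3 in the tub. The balls are at (196,195), (177,240), (146,252), (173,262), (201,262) and (67,276). The bin is empty with the scoop upright at its near end, and blanks 1, 2 and 4 stand in the tray.

```bash
python3 -m inch '[0,0,0.1,0,0,0,0.4, 0,0,0.1,0,0,0,0.4, 0,0,0.1,0,0,0,0.4]'; python3 -c "
from cell import bot
print(bot.sign_off())"
```

```text
time: 62.6
tool_pos: [0.4477, -0.0956, 0.2563]
tool_rot: [[-0.0, 0.066, 0.998], [-0.001, 0.998, -0.066], [-1.0, -0.001, -0.0]]
force: [-1.2, -0.5, -0.7]
grip_width: 0.0377
the job is handed in; nothing more can be done
None
```

The job is done and handed in at about 63 s of the 210 s allowed; the system gave no verdict.

- **Weighing:** I weighed the four blanks left to right, each resting about 2.5 s and read twice with no change. Blanks 1, 2 and 4 held the pan at its low stop, so they are damp and stand in the tray. Blank 3 settled above level, so it is dry and stands in the tub.
- **Balls:** I scooped all six in one pass and poured them into the tub. I then stood the scoop back at the near end of the bin.
- **Last checks:** The final picture shows six balls and blank 3 in the tub, an empty bin with the scoop upright, and three blanks in the tray. The mug, figure and jar look undisturbed, and the gripper was clear of everything.
- **Disagreements:**
  - The automatic ball count in the tub also picked up shadows, so I counted by eye in the last picture.
  - Blank 3's ref-pan reading was partly spoiled by the arm's shadow. I judged it from the load pan, which was about 1.8 px above level.

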